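# Slide the pepper mill home into its stand

### The job

Put the tall pepper mill away: push it gently across the table with the fingers, low down so that it slides upright without tipping, all the way into the empty bay of the wooden stand, beside the oil bottle. Do not pinch, lift or carry it, and leave everything else on the table where it is.

Things in the scene. Friction and masses are not known exactly. Their poses are not given: they have to be found in the camera images.
- pepper_mill: tall dark-wood pepper mill, loose, upright, 215 mm high, about 0.3 kg. Foot: cylinder 54 mm across and 40 mm high, its widest part; above 52 mm a 28 to 39 mm waist, then a 43 mm head up to 200 mm and a small steel knob. Top-heavy: slides when pushed below about 30 mm, may tip when pushed higher. Origin: centre of its underside, z up
- pad: flat cork disc, 60 mm across, flush with the table (no obstacle), in the stand's empty bay. Origin: its centre. x axis: horizontal, straight into the bay; y axis: along the bay's width. Bay mouth at x = -36 mm, back wall's face at x = +32 mm, side walls' faces at y = -47 and +47 mm (walls 10 mm thick, 45 mm high). A mill pushed home against the back has its centre at x = +5 mm
- stand: fixed wooden stand, 220 mm wide, with two open-fronted bays side by side, 95 mm wide and 68 mm deep, no floor: things slide in on the table top. Side walls and divider 45 mm high, back wall 100 mm. Origin: on the table, middle of the front; x axis points to the back, bay centres at y = +52 and -52 mm. The pad lies in the empty bay, the oil bottle stands in the other
- oil_bottle: green glass oil bottle, 60 mm across and 235 mm high, loose, standing in the other bay. Origin: centre of its underside. Leave it alone
- salt_mill: short dark-wood salt mill of the same style, 48 mm across and 135 mm high, loose. Origin: centre of its underside. Leave it alone
- cup: small white cup, 66 mm across and 62 mm high, loose. Origin: centre of its underside. Leave it alone
- tape_roll: roll of tape lying flat, 72 mm across and 20 mm high, loose. Origin: centre of its underside. Leave it alone
- phone: phone lying flat, 74 by 150 by 9 mm, long side along its y axis, loose. Origin: centre of its underside. Leave it alone
- jam_jar: amber jar with a lid, 68 mm across and 95 mm high, loose. Origin: centre of its underside. Leave it alone
There are look-alikes about, which are no part of the job. What is shaped like the pepper_mill but blue or yellow is not meant.

How it is judged:
By the outcome, as a careful person would: the job done as asked, in the order asked, and still so for the second after the job is handed in, with the robot touching nothing.
It also fails if it takes over 72 s, if anything falls off the work surface, if the arm or the gripper's body presses on something with over 40 N, if the wrist force passes 120 N, or if a joint passes its speed limit or range.

### The arm

A 6-joint arm with a two-finger parallel gripper is mounted at the origin on the work surface. World frame = base frame: x ahead of the robot, y to its left, z up, the work surface at z = 0. Lengths are in m, angles in rad, forces in N, time in s.
With the tool pointing down it reaches from about 0.375 to 0.975 m from the base axis. Payload 3.8 kg.
Tool frame: the origin (TCP) lies midway between the tips of the shut fingers; the grasp point (between the pads) lies 19 mm behind it; z points along the fingers, y is the direction in which the jaws open and shut (so a half turn about z gives the same grasp; the last joint's range is limited). The gripper opens to 85 mm and grips with 20 to 120 N. Pads are 22 mm wide; open, the fingers measure 114 mm over their backs; the gripper's body (76 mm by 85 mm) begins 54 mm behind the grasp point. The pads swing forward as they close: fully open they stand 13 mm farther back than shut.
Start: joints at [-1.261, 0.264, 1.604, -0, 1.274, -0.037], TCP at [0.229, -0.635, 0.231] pointing down, gripper open.
Joint ranges: [-2.63, 2.63], [-0.94, 2.18], [0.31, 2.57], [-1.31, 4.45], [0, 2.66], [-2.55, 2.55]. Speed limits (rad/s): [2.57, 2.57, 3.14, 3.14, 3.14, 3.14].

### API

Orientations are given as a rotation vector (axis times angle).
In Python, from workcell import bot gives the robot as it stands. The module is installed in compiled form; this text tells all that it offers.
- The arm moves only by the tool play_rows, never from a script. Its argument "series" is a list of rows, each an object with "translation": the shift along the tool's x, y, z in m, a list of three; "spin": the turn about the tool's z in units of 5 degrees (1.0 is 5 degrees). In form: [{"translation": [dx, dy, dz], "spin": spin}, ...]. A call has 1 to 5 rows; each row shifts and turns the commanded pose from where the row before left it, along the tool's axes as they then stand; what a row does not reach is not made up. A row lasts 1/10 s, in which the tool goes at most 50 mm and 8.59 degrees, less where a joint would pass 70% of its speed; a pose out of reach is approached as far as the arm can. A call is refused whole if a number of a shift passes 0.05 or a number of a turn 1, either way. A call with a gripper value outside its range is refused whole. "jaw" is the gripper's target within -1 to 1 (fully open at 1, half-way at 0, shut at -1), set as the call begins (left out, the last holds). The fingers move at their own pace and stop on an object; "force" is the grip in N (left out, the last holds). Time passes only in rows, so rows that do not move let the fingers close. It gives the time, the measured TCP pose, the force and the opening at its end, in the units of the state.
- bot.read_state(): the state, without advancing time (a new reading comes with each control period).
- bot.read_camera(name): name is "scene" or "top"; returns the picture (400x640x3 uint8, blue, green, red); there is no depth.
- bot.get_calibration(name): a dict with "fov_y" (degrees; the focal length in pixels is half the picture's height over the tangent of half this angle, whatever the lens; pixels are square), "cx", "cy" (the principal point, pixels), "k1" (the pictures are not rectified: a ray, as slopes to the right and down, at radius r is drawn at 1 + k1 r^2 times it, then the intrinsics apply), "R" (3x3) and "t" (3): a world point X has camera coordinates R X + t. Camera axes: x right, y down, z forward; pixel columns grow to the right and rows downward; lengths in m; the calibration is good to about 2 mm. A picture is of the moment at which its call begins. get_calibration takes no time and is no camera call.
- bot.finish_job(): hands the job in, once; it reports no verdict.
The state is a dict: "time": time; "q": joint angles; "joint_vel": joint speeds; "joint_torque": joint torques, N m; "tool_pos": TCP position; "tcp_rot": TCP orientation; "wrist_force": force on the tool from outside, world axes, zero at the start; "torque": the same for the moment, N m; "width": opening from 0.0 (shut) to 1.0 (fully open).
Only numpy, scipy, OpenCV 4.12 (cv2) and the standard library are available. Lean on these libraries where they do the work, as an engineer would, in place of code of your own. Each camera call takes 0.05 s, during which the arm holds its last target. There are 200 camera calls.

## Working session

There is one attempt and no reset: what is moved stays moved. The work goes in short steps, Python scripts to look and compute and a tool call to move; the robot and the scene stay as the last step left them, time stands still between calls to the robot, and variables do not carry over. Pictures are saved under pics/ and viewed, about 8 in all and at most 12, crops included, and the job is handed in when it is done.

Besides the shell and the picture viewer there is one more tool, called after "Emit:" by a JSON object that holds its "api" and its "payload". play_rows: Moves the arm, as the interface text tells. Its arguments: {"type":"object","properties":{"series":{"type":"array","items":{"type":"object","properties":{"translation":{"type":"array","items":{"type":"number"}},"spin":{"type":"number"}}}},"jaw":{"type":"number"},"force":{"type":"number"}},"required":["series"]}

```bash
mkdir -p pics
cat > h.py <<'E'
import numpy as np, cv2
from workcell import bot
def cal(n):
    c=bot.get_calibration(n); f=200/np.tan(np.radians(c['fov_y'])/2)
    return c,f,np.array(c['R']),np.array(c['t'])
def ray(n,u,v):
    c,f,R,t=cal(n); K=np.array([[f,0,c['cx']],[0,f,c['cy']],[0,0,1.]])
    p=cv2.undistortPoints(np.array([[[u,v]]],float),K,np.array([c['k1'],0,0,0,0.]))[0,0]
    return -R.T@t, R.T@np.array([p[0],p[1],1])
def at(n,u,v,z=0):
    o,d=ray(n,u,v); return (o+d*(z-o[2])/d[2]).round(4)
def px(n,X):
    c,f,R,t=cal(n); K=np.array([[f,0,c['cx']],[0,f,c['cy']],[0,0,1.]])
    return cv2.projectPoints(np.array([X],float),cv2.Rodrigues(R)[0],t,K,np.array([c['k1'],0,0,0,0.]))[0][0,0].round(1)
def state():
    s=bot.read_state(); print({k:np.round(s[k],4).tolist() for k in('time','tool_pos','tcp_rot','wrist_force','width','q')})
E
python3 - <<'E'
from h import *
for n in('scene','top'):
    cv2.imwrite(f'pics/{n}0.png',bot.read_camera(n)); c,f,R,t=cal(n); print(n,f,c['k1'],-R.T@t,R[2])
state()
E
```

```text
scene 368.77568403816105 -0.08414919704880178 [ 1.12884957 -0.0295508   0.68486412] [-0.63465982 -0.06103941 -0.77037725]
top 458.1333693527186 -0.13265091262034986 [ 0.53621509 -0.06489587  0.97564876] [ 0.041454    0.00190254 -0.9991386 ]
{'time': 0.1, 'tool_pos': [0.2292, -0.6342, 0.2301], 'tcp_rot': [-3.0925, -0.5417, 0.0005], 'wrist_force': [0.3697, -0.8521, -0.0121], 'width': 1.0001, 'q': [-1.2609, 0.2647, 1.6052, -0.0, 1.2737, -0.0369]}
```

View pics/scene0.png

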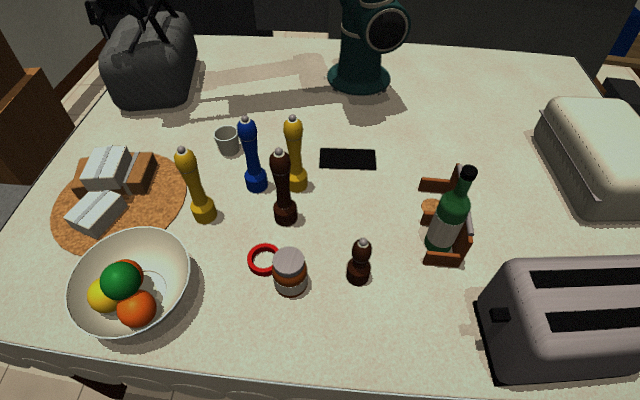

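View pics/top0.png

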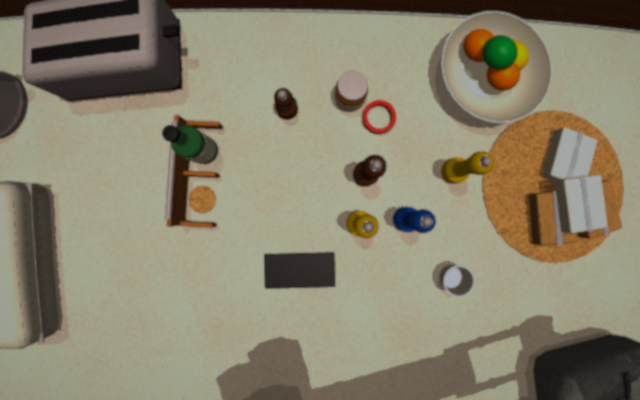

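The scene and top views show the dark pepper mill in the top view with its foot near (367,175). The stand is at left, opening to the right, with the pad near (202,199). I'll enlarge both to read exact pixels.

Run:
```python
from h import *
t=cv2.imread('pics/top0.png')
cv2.imwrite('pics/crop1.png',cv2.resize(t[100:250,150:440],(0,0),fx=2.75,fy=2.75,interpolation=cv2.INTER_CUBIC)[:, :800])
s=cv2.imread('pics/scene0.png')
cv2.imwrite('pics/crop2.png',cv2.resize(s[130:280,225:485],(0,0),fx=3,fy=3,interpolation=cv2.INTER_CUBIC))
```

```text
(no output)
```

View pics/crop1.png

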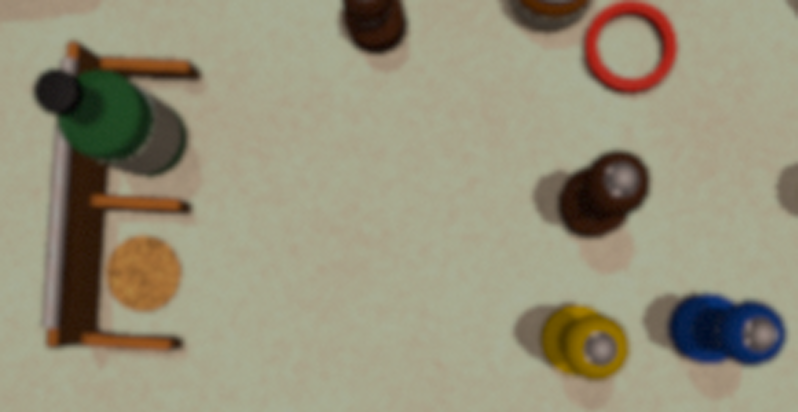

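View pics/crop2.png

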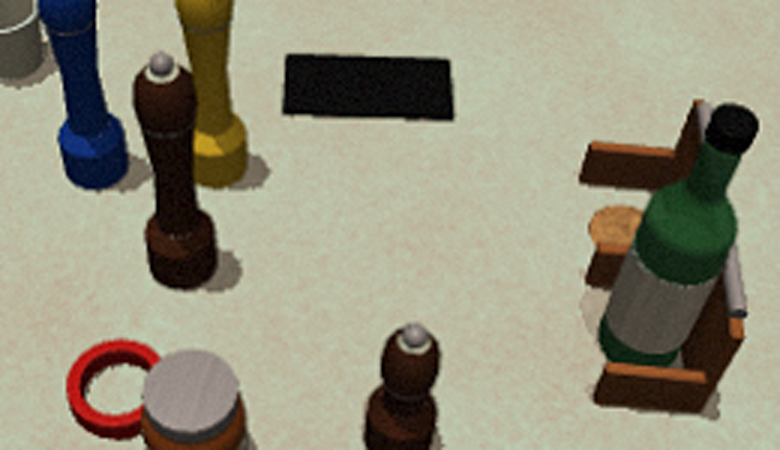

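The top crop shows the mill knob at (624,180), the foot's left edge at 560 and its bottom at 236. The pad centre is at (144,273). The front wall ends are at (197,69), (188,207) and (180,343). In the scene crop the foot spans x=146–216, bottom y=288.

Run:
```python
from h import *
T=lambda u,v,z:at('top',u/2.75+150,v/2.75+100,z)
S=lambda u,v,z:at('scene',u/3+225,v/3+130,z)
print('knob',T(624,180,.211),S(162,65,.208))
print('pad',T(144,273,0))
w=[T(197,69,.045),T(188,207,.045),T(180,343,.045)];print('walls',*w)
b=[T(73,47,.1),T(53,337,.1)];print('back',*b,'angles',np.degrees(np.arctan2(*(w[0]-w[2])[:2][::-1])),np.degrees(np.arctan2(*(b[0]-b[1])[:2][::-1])))
print('foot front',S(181,288,0),'foot left/right mid',S(146,258,.02),S(216,258,.02))
print('others yellow foot',T(575,342,.02),'blue',T(705,328,.02),'salt',T(376,25,.02),'tape',T(630,47,.02))
m=T(624,180,.211)
for x,y in[(m[0],m[1]),(m[0]-.01,m[1]),(m[0],m[1]+.01)]:
    P=np.array([[*((px('top',[x+.027*np.cos(a),y+.027*np.sin(a),z])-[150,100])*2.75)] for a in np.linspace(0,6.28,60) for z in(0,.04)])
    Q=np.array([[*((px('scene',[x+.027*np.cos(a),y+.027*np.sin(a),z])-[225,130])*3)] for a in np.linspace(0,6.28,60) for z in(0,.04)])
    print(x,y,'top l,b',P.min(0),P.max(0),'scene',Q.min(0),Q.max(0))
```

```text
knob [ 0.6116 -0.1544  0.211 ] [ 0.6164 -0.1517  0.208 ]
pad [0.5518 0.1941 0.    ]
walls [0.7051 0.1473 0.045 ] [0.6011 0.1504 0.045 ] [0.4997 0.1534 0.045 ]
back [0.71   0.2253 0.1   ] [0.5036 0.2318 0.1   ] angles -1.7010786632757604 -1.8037767533962241
foot front [ 0.6396 -0.1502  0.    ] foot left/right mid [ 0.6285 -0.1773  0.02  ] [ 0.6235 -0.1244  0.02  ]
others yellow foot [ 0.5065 -0.1416  0.02  ] blue [ 0.519  -0.2406  0.02  ] salt [0.746  0.0155 0.02  ] tape [ 0.7333 -0.18    0.02  ]
0.6116 -0.1544 top l,b [557.15  165.825] [633.05  240.625] scene [141.6 199.2] [215.4 286.8]
0.6016 -0.1544 top l,b [556.875 179.3  ] [632.775 253.55 ] scene [143.7 189.3] [217.2 276.3]
0.6116 -0.1444 top l,b [544.5  165.55] [619.575 240.35 ] scene [154.5 200.1] [228.3 287.7]
```

Run:
```python
from h import *
from scipy.spatial.transform import Rotation as Ro
print('yellow2 foot',at('top',454,170,.02),'knob',at('top',483,162,.21), at('scene',181,150,.21), 'blue knob',at('top',427,221,.21))
s=bot.read_state();R=Ro.from_rotvec(s['tcp_rot']).as_matrix();print(R.round(3))
m=np.array([.613,-.153]);g=np.array([.552,.199]);u=(g-m)/np.linalg.norm(g-m)
p=m-u*.0905; print('u',u,'dist',np.linalg.norm(g-m),'pre',p)
y=R[:2,1];a=np.degrees(np.arctan2(u[1],u[0])-np.arctan2(y[1],y[0]));print('world yaw needed for +y',a,'or -y',a-180)
d=R.T@np.array([*(p-s['tool_pos'][:2]),.06]);print('shift in tool axes now',d)
```

```text
yellow2 foot [ 0.6249 -0.341   0.02  ] knob [ 0.6222 -0.3368  0.21  ] [ 0.6301 -0.3412  0.21  ] blue knob [ 0.5202 -0.2407  0.21  ]
[[ 0.94   0.34  -0.001]
 [ 0.34  -0.94   0.002]
 [ 0.    -0.002 -1.   ]]
u [-0.17075049  0.9853143 ] dist 0.357246413557925 pre [ 0.62845292 -0.24217094]
world yaw needed for +y 169.96180531980457 or -y -10.038194680195431
shift in tool axes now [ 0.50872065 -0.2331095  -0.05950107]
```

Emit:
{"api": "play_rows", "payload": {"series": [{"translation":[0,0,-0.03],"spin":1},{"translation":[0,0,-0.03],"spin":1},{"translation":[0.03,-0.02,0],"spin":0},{"translation":[0.03,-0.02,0],"spin":0},{"translation":[0.03,-0.02,0],"spin":0}], "jaw": 0.6}}

```text
time: 0.6
tool_pos: [0.3082, -0.5595, 0.291]
tcp_rot: [-3.13, -0.268, 0.0]
wrist_force: [0.1, -0.3, 0.1]
width: 0.795
```

Emit:
{"api": "play_rows", "payload": {"series": [{"translation":[0.03,-0.021,0],"spin":0},{"translation":[0.03,-0.021,0],"spin":0},{"translation":[0.03,-0.021,0],"spin":0},{"translation":[0.03,-0.021,0],"spin":0},{"translation":[0.03,-0.021,0],"spin":0}]}}

```text
time: 1.1
tool_pos: [0.4383, -0.4297, 0.2907]
tcp_rot: [-3.129, -0.27, 0.001]
wrist_force: [1.0, 0.1, -0.8]
width: 0.8
```

Emit:
{"api": "play_rows", "payload": {"series": [{"translation":[0.03,-0.021,0],"spin":0},{"translation":[0.03,-0.021,0],"spin":0},{"translation":[0.03,-0.021,0],"spin":0},{"translation":[0.03,-0.021,0],"spin":0},{"translation":[0,0,0],"spin":0}]}}

```text
time: 1.6
tool_pos: [0.5439, -0.3242, 0.2905]
tcp_rot: [-3.127, -0.277, -0.001]
wrist_force: [-0.7, -0.4, 0.2]
width: 0.802
```

```bash
cat > st.py <<'E'
from h import *
from scipy.spatial.transform import Rotation as Ro
def go(x,y,z):
    s=bot.read_state();R=Ro.from_rotvec(s['tcp_rot']).as_matrix();state()
    print('tool y',R[:,1].round(3),'shift',(R.T@(np.array([x,y,z])-s['tool_pos'])).round(4))
E
python3 -c "
from st import *
go(.6285,-.2422,.28)"
```

```text
{'time': 1.6, 'tool_pos': [0.5439, -0.3242, 0.2905], 'tcp_rot': [-3.1272, -0.277, -0.0007], 'wrist_force': [-0.7285, -0.4334, 0.247], 'width': 0.8018, 'q': [-0.578, 0.156, 1.6248, 0.002, 1.3617, 0.8157]}
tool y [ 0.176 -0.984 -0.002] shift [ 0.0977 -0.0659  0.0107]
```

Emit:
{"api": "play_rows", "payload": {"series": [{"translation":[0.033,-0.022,0],"spin":0},{"translation":[0.033,-0.022,0],"spin":0},{"translation":[0.032,-0.022,0],"spin":0},{"translation":[0,0,0],"spin":0}]}}

```text
time: 2.0
tool_pos: [0.6288, -0.2429, 0.2903]
tcp_rot: [-3.128, -0.276, -0.0]
wrist_force: [-1.1, 0.5, 0.1]
width: 0.8
```

Emit:
{"api": "play_rows", "payload": {"series": [{"translation":[0,0,0.03],"spin":0},{"translation":[0,0,0.03],"spin":0}]}}

```text
time: 2.2
tool_pos: [0.627, -0.2469, 0.2318]
tcp_rot: [3.128, 0.271, 0.003]
wrist_force: [-0.1, -0.3, -0.7]
width: 0.802
```

```bash
python3 -c "
from st import *
go(.6285,-.2422,.003)
t=bot.read_camera('top');s=bot.read_camera('scene')
a=cv2.resize(t[100:250,310:510],(0,0),fx=2,fy=2,interpolation=cv2.INTER_CUBIC)
b=cv2.resize(s[60:260,160:360],(0,0),fx=2,fy=2,interpolation=cv2.INTER_CUBIC)
a=cv2.copyMakeBorder(a,0,100,0,0,cv2.BORDER_CONSTANT)
cv2.imwrite('pics/c3.png',np.hstack([a,b]))"
```

```text
{'time': 2.2, 'tool_pos': [0.627, -0.2469, 0.2318], 'tcp_rot': [3.128, 0.2708, 0.0029], 'wrist_force': [-0.136, -0.3087, -0.663], 'width': 0.8019, 'q': [-0.4117, 0.2598, 1.6082, -0.0008, 1.271, 0.9866]}
tool y [ 0.172 -0.985  0.002] shift [ 0.0019 -0.0049  0.2287]
```

View pics/c3.png

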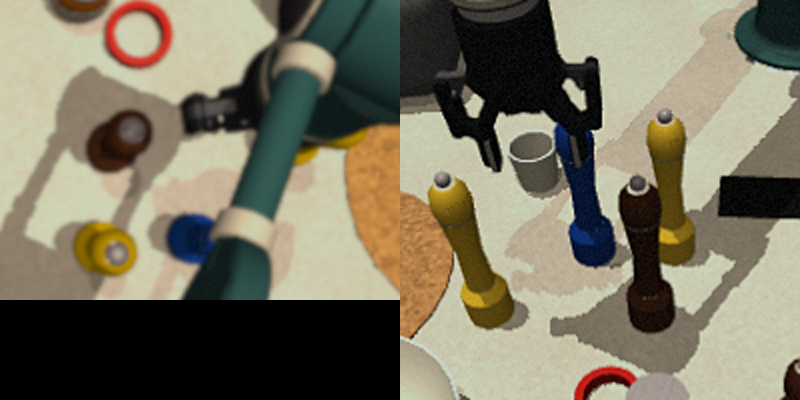

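The crop shows the open gripper above and beside the mill. The finger knuckles (scene crop about (600,70)) bulge outside the tips, so they could touch the mill's waist first. I'll open fully and measure this side profile before descending.

Emit:
{"api": "play_rows", "payload": {"series": [{"translation":[0,0,0],"spin":0},{"translation":[0,0,0],"spin":0},{"translation":[0,0,0],"spin":0},{"translation":[0,0,0],"spin":0}], "jaw": 1}}

```text
time: 2.7
tool_pos: [0.6274, -0.2465, 0.2333]
tcp_rot: [3.129, 0.27, 0.004]
wrist_force: [-0.1, -0.6, 0.3]
width: 0.998
```

```bash
python3 -c "
from st import *
state()
s=bot.read_camera('scene');cv2.imwrite('pics/scene3.png',s)
st=bot.read_state();R=Ro.from_rotvec(st['tcp_rot']).as_matrix();p=np.array(st['tool_pos'])
# rectify the plane spanned by tool y,z through TCP: 4 px/mm -> image; u=-y , v=z down
Y,Z=np.meshgrid(np.arange(-100,100,.25),np.arange(-130,20,.25))
P=p+np.stack([-Y.ravel()/1000],1)*R[:,1]+np.stack([Z.ravel()/1000],1)*R[:,2]
c,f,Rc,t=cal('scene');K=np.array([[f,0,c['cx']],[0,f,c['cy']],[0,0,1.]])
q=cv2.projectPoints(P,cv2.Rodrigues(Rc)[0],t,K,np.array([c['k1'],0,0,0,0.]))[0].reshape(*Y.shape,2).astype(np.float32)
o=cv2.remap(s,q,None,cv2.INTER_CUBIC)
o=np.clip(o.astype(float)*1.8,0,255).astype(np.uint8)
for y in(-75,-57,57,75): o[::8,int((y+100)*4)]=(0,0,255)
for z in(-95,-73,-54,-13,0): o[int((z+130)*4),::8]=(0,255,255)
cv2.imwrite('pics/rect.png',o)"
```

```text
{'time': 2.7, 'tool_pos': [0.6274, -0.2465, 0.2333], 'tcp_rot': [3.1285, 0.2698, 0.0041], 'wrist_force': [-0.1392, -0.6296, 0.2534], 'width': 0.9983, 'q': [-0.4113, 0.2591, 1.6063, -0.0001, 1.2732, 0.9874]}
```

View pics/rect.png

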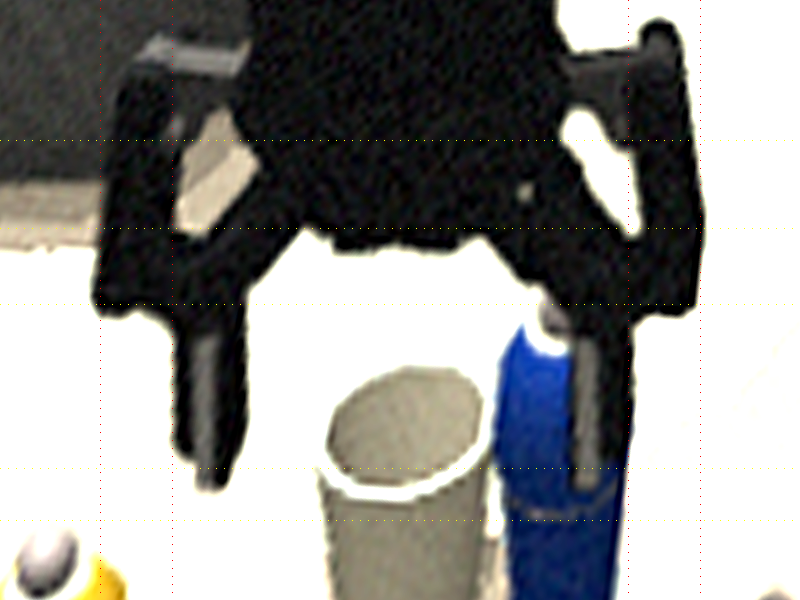

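The rectified profile shows that, fully open, the finger back is at y=57. The knuckle sticks out to y=75, from 43 mm above the tip upward, so pushing with the finger's back would hit the waist first.

Instead I'll push with one finger's front face (tool x), with the mill beside the palm at tool y of about ±55. First I'll spin to that pose and check the body's depth profile and the clearances.

Emit:
{"api": "play_rows", "payload": {"series": [{"translation":[0,0,-0.04],"spin":-1},{"translation":[0,0,0],"spin":-1},{"translation":[0,0,0],"spin":-1},{"translation":[0,0,0],"spin":-1},{"translation":[0,0,0],"spin":-1}]}}

```text
time: 3.25
tool_pos: [0.6269, -0.246, 0.2721]
tcp_rot: [2.995, 0.947, 0.001]
wrist_force: [-0.2, -0.5, 0.2]
width: 1.002
```

Emit:
{"api": "play_rows", "payload": {"series": [{"translation":[0,0,0],"spin":-1},{"translation":[0,0,0],"spin":-1},{"translation":[0,0,0],"spin":-1},{"translation":[0,0,0],"spin":-1},{"translation":[0,0,0],"spin":-1}]}}

```text
time: 3.75
tool_pos: [0.6268, -0.246, 0.2719]
tcp_rot: [2.719, 1.572, 0.001]
wrist_force: [0.4, -0.3, -0.4]
width: 1.003
```

Emit:
{"api": "play_rows", "payload": {"series": [{"translation":[0,0,0],"spin":-1},{"translation":[0,0,0],"spin":-1},{"translation":[0,0,0],"spin":-1},{"translation":[0,0,0],"spin":-1},{"translation":[0,0,0],"spin":-1}]}}

```text
time: 4.25
tool_pos: [0.6268, -0.246, 0.2719]
tcp_rot: [2.314, 2.124, 0.001]
wrist_force: [-0.4, -0.1, 0.1]
width: 0.997
```

Emit:
{"api": "play_rows", "payload": {"series": [{"translation":[0,0,0],"spin":-1},{"translation":[0,0,0],"spin":-1},{"translation":[0,0,0],"spin":0}]}}

```text
time: 4.55
tool_pos: [0.6268, -0.246, 0.2719]
tcp_rot: [2.124, 2.314, 0.0]
wrist_force: [-0.5, 0.8, -0.1]
width: 0.999
```

```bash
cat >> st.py <<'E'
def rect(name,ax,out,off=0.):
    s=bot.read_camera('scene');st=bot.read_state();R=Ro.from_rotvec(st['tcp_rot']).as_matrix();p=np.array(st['tool_pos'])
    a=R[:,ax]; sg=1 if a[1]>0 else -1
    Y,Z=np.meshgrid(np.arange(-100,100,.25),np.arange(-130,20,.25))
    P=p+np.stack([sg*Y.ravel()/1000],1)*a+np.stack([Z.ravel()/1000],1)*R[:,2]
    c,f,Rc,t=cal('scene');K=np.array([[f,0,c['cx']],[0,f,c['cy']],[0,0,1.]])
    q=cv2.projectPoints(P,cv2.Rodrigues(Rc)[0],t,K,np.array([c['k1'],0,0,0,0.]))[0].reshape(*Y.shape,2).astype(np.float32)
    o=np.clip(cv2.remap(s,q,None,cv2.INTER_CUBIC).astype(float)*1.8,0,255).astype(np.uint8)
    for y in(-42.5,-38,-11,11,38,42.5): o[::8,int((y+100)*4)]=(0,0,255)
    for z in(-95,-73,-54,-13,0): o[int((z+130)*4),::8]=(0,255,255)
    cv2.imwrite(out,o)
E
python3 -c "
from st import *
go(.689,-.159,.28)
rect('scene',0,'pics/rect2.png')
T=lambda u,v,z:at('top',u,v,z)
print('jar',T(352,90,.095),'phone',T(265,254,.009),T(335,253,.009),T(335,288,.009))
print('bottle foot right/bottom edges',at('top',186/2.75+150,140/2.75+100,.03),at('top',150/2.75+150,174/2.75+100,.03))
"
```

```text
{'time': 4.55, 'tool_pos': [0.6268, -0.246, 0.2719], 'tcp_rot': [2.1241, 2.3136, 0.0004], 'wrist_force': [-0.4873, 0.7868, -0.0548], 'width': 0.999, 'q': [-0.411, 0.2395, 1.5598, -0.0, 1.3415, -0.4963]}
tool y [0.996 0.085 0.001] shift [ 0.0814  0.0694 -0.0081]
jar [ 0.7703 -0.1173  0.095 ] phone [0.4392 0.0546 0.009 ] [ 0.4448 -0.093   0.009 ] [ 0.371  -0.0946  0.009 ]
bottle foot right/bottom edges [0.6531 0.1571 0.03  ] [0.6267 0.184  0.03  ]
```

View pics/rect2.png

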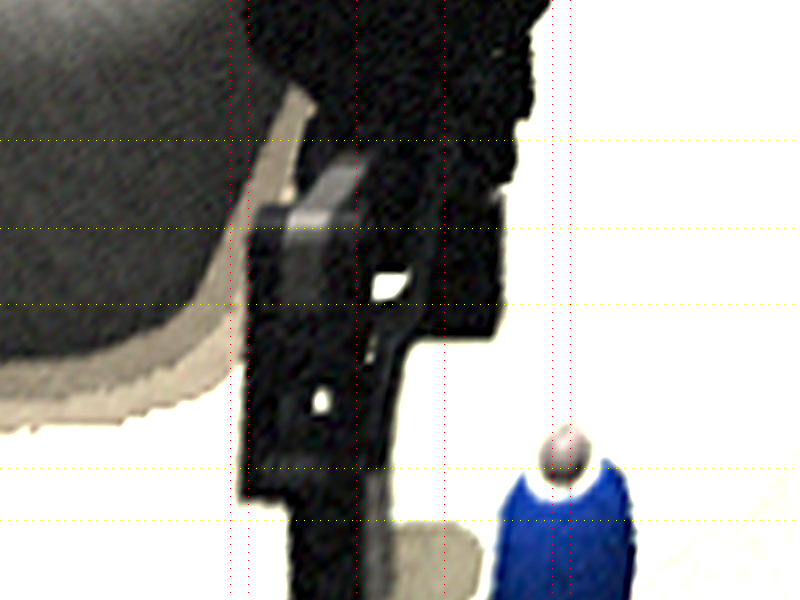

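This view shows the body within about ±35 mm in tool x and the knuckles about 27 mm wide. The jar and tape block the front-face pose. The workable option is the outer front corner of a finger at about 50 mm opening, with the tool turned 60° to the push, in short vision-corrected steps.

Emit:
{"api": "play_rows", "payload": {"series": [{"translation":[0,0,0],"spin":1},{"translation":[0,0,0],"spin":1},{"translation":[0,0,0],"spin":1},{"translation":[0,0,0],"spin":1},{"translation":[0,0,0],"spin":1}], "jaw": 0.176}}

```text
time: 5.1
tool_pos: [0.6267, -0.246, 0.2716]
tcp_rot: [2.58, 1.791, 0.0]
wrist_force: [0.3, -0.4, -0.2]
width: 0.588
```

Emit:
{"api": "play_rows", "payload": {"series": [{"translation":[0,0,0],"spin":1},{"translation":[0,0,0],"spin":1},{"translation":[0,0,0],"spin":0}]}}

```text
time: 5.4
tool_pos: [0.6267, -0.246, 0.2716]
tcp_rot: [2.724, 1.565, 0.0]
wrist_force: [-0.7, -0.3, 0.7]
width: 0.59
```

```bash
cat >> st.py <<'E'
S0=cv2.imread('pics/scene0.png')
M0=np.array([.613,-.153]); B0={'knob':(279,152,.208),'foot':(285.3,215,.025)}
def track(s,guess):
    out=[]
    for k,(u,v,z) in B0.items():
        h=np.array([13,16]) if k=='knob' else np.array([14,10])
        x0,y0=int(round(u)),int(round(v))+(8 if k=='knob' else 0)
        T=S0[y0-h[1]:y0+h[1]+1,x0-h[0]:x0+h[0]+1]
        off=px('scene',[*guess,z])-px('scene',[*M0,z])
        cx,cy=(np.array([x0,y0])+off).round().astype(int); r=14
        W=s[cy-h[1]-r:cy+h[1]+r+1,cx-h[0]-r:cx+h[0]+r+1]
        best=max(((lambda m:(m[1],m[3],m[0]))(cv2.minMaxLoc(cv2.matchTemplate(W,T,cv2.TM_CCOEFF_NORMED)))+(0,) for _ in[0]),key=lambda b:b[0])
        d=np.array([cx-r+best[1][0],cy-r+best[1][1]])-np.array([x0,y0])
        p0=px('scene',[*M0,z]); m=at('scene',*(p0+d),z)[:2]
        out.append(m);print(k,m,'score',round(best[0],2))
    return out
def step(guess,save=None,o=.0395):
    s=bot.read_camera('scene')
    if save: cv2.imwrite(save,s)
    k,f=track(s,guess);state()
    st=bot.read_state();R=Ro.from_rotvec(st['tcp_rot']).as_matrix()
    P=np.array(st['tool_pos'])[:2]+(R[:,0]*.011-R[:,1]*o)[:2]
    for n,m in(('knob',k),('foot',f)):
        d=m-P;print(n,'corner',P.round(4),'dist',np.linalg.norm(d).round(4),'dir deg from +y (to -x pos)',np.degrees(np.arctan2(-d[0],d[1])).round(1),'tool y deg',np.degrees(np.arctan2(R[1,1],R[0,1])).round(1))
    return R
E
python3 -c "
from st import *
step(M0); go(.642,-.221,.12)
rect('scene',1,'pics/rect3.png')"
```

```text
knob [ 0.613 -0.153] score 0.99
foot [ 0.613 -0.153] score 0.93
{'time': 5.45, 'tool_pos': [0.6267, -0.246, 0.2715], 'tcp_rot': [2.7219, 1.5683, 0.0003], 'wrist_force': [0.1136, -0.2644, -0.405], 'width': 0.5858, 'q': [-0.411, 0.2398, 1.5601, -0.0, 1.3414, 0.1144]}
knob corner [ 0.598  -0.2166] dist 0.0654 dir deg from +y (to -x pos) -13.2 tool y deg -30.1
foot corner [ 0.598  -0.2166] dist 0.0654 dir deg from +y (to -x pos) -13.2 tool y deg -30.1
{'time': 5.45, 'tool_pos': [0.6267, -0.246, 0.2715], 'tcp_rot': [2.7219, 1.5683, 0.0003], 'wrist_force': [0.1136, -0.2644, -0.405], 'width': 0.5858, 'q': [-0.411, 0.2398, 1.5601, -0.0, 1.3414, 0.1144]}
tool y [ 0.865 -0.502  0.   ] shift [0.0293 0.0007 0.1515]
```

View pics/rect3.png

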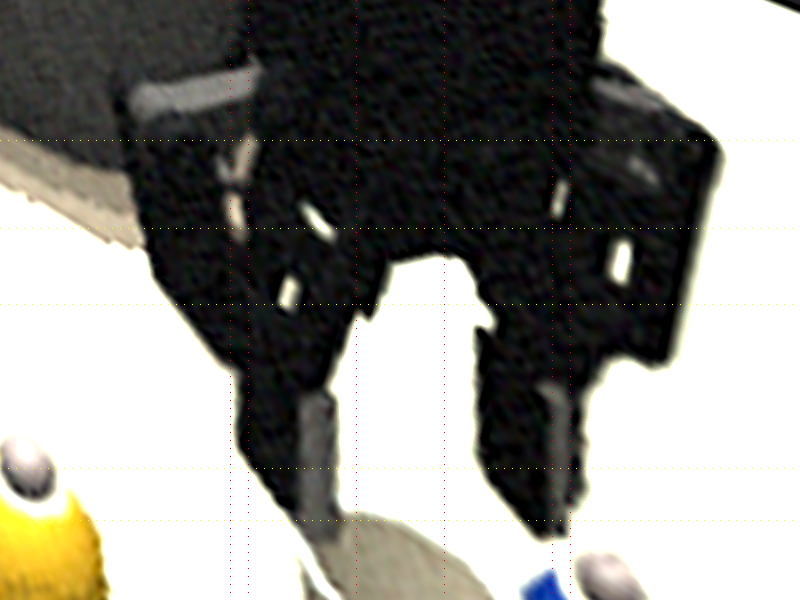

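The knuckle bottom sits about 40 mm above TCP level at this opening. I'll ride at TCP z≈0.012, so the tip is at about 17 mm and the knuckle is above 50 mm. I'll also turn 5° to give the waist more room.

Emit:
{"api": "play_rows", "payload": {"series": [{"translation":[0,0,0],"spin":-1},{"translation":[0.016,0.002,0],"spin":0},{"translation":[0.016,0.002,0],"spin":0},{"translation":[0,0,0.04],"spin":0},{"translation":[0,0,0.04],"spin":0}]}}

```text
time: 6.0
tool_pos: [0.6467, -0.2172, 0.1929]
tcp_rot: [2.648, 1.683, 0.006]
wrist_force: [-0.3, -1.1, 0.7]
width: 0.583
```

Emit:
{"api": "play_rows", "payload": {"series": [{"translation":[0,0,0.04],"spin":0},{"translation":[0,0,0.04],"spin":0},{"translation":[0,0,0.04],"spin":0},{"translation":[0,0,0.03],"spin":0},{"translation":[0,0,0],"spin":0}]}}

```text
time: 6.5
tool_pos: [0.6399, -0.2155, 0.0351]
tcp_rot: [-2.644, -1.68, 0.01]
wrist_force: [-0.8, 0.6, -0.4]
width: 0.585
```

```bash
python3 -c "
from st import *
step(M0); go(.644,-.2187,.012)"
```

```text
knob [ 0.613 -0.153] score 0.82
foot [ 0.613 -0.153] score 0.91
{'time': 6.55, 'tool_pos': [0.6421, -0.2165, 0.0383], 'tcp_rot': [-2.647, -1.6824, 0.0054], 'wrist_force': [-0.4069, -0.5666, 0.4097], 'width': 0.5904, 'q': [-0.3621, 0.4408, 1.7473, 0.0004, 0.9597, 0.0761]}
knob corner [ 0.611  -0.1898] dist 0.0368 dir deg from +y (to -x pos) -3.1 tool y deg -25.1
foot corner [ 0.611  -0.1898] dist 0.0368 dir deg from +y (to -x pos) -3.1 tool y deg -25.1
{'time': 6.55, 'tool_pos': [0.6421, -0.2165, 0.0383], 'tcp_rot': [-2.647, -1.6824, 0.0054], 'wrist_force': [-0.4069, -0.5666, 0.4097], 'width': 0.5904, 'q': [-0.3621, 0.4408, 1.7473, 0.0004, 0.9597, 0.0761]}
tool y [ 0.905 -0.425 -0.006] shift [-0.0012  0.0028  0.0263]
```

Emit:
{"api": "play_rows", "payload": {"series": [{"translation":[0,0.001,0.013],"spin":0},{"translation":[0,0.001,0.013],"spin":0},{"translation":[0.0045,-0.002,0],"spin":0},{"translation":[0.0045,-0.002,0],"spin":0},{"translation":[0.0045,-0.002,0],"spin":0}]}}

```text
time: 7.05
tool_pos: [0.6465, -0.2045, 0.0161]
tcp_rot: [2.651, 1.684, 0.001]
wrist_force: [-0.5, 0.7, 0.6]
width: 0.585
```

```bash
python3 -c "
from st import *
step(M0)"
```

```text
knob [ 0.6128 -0.1511] score 0.68
foot [ 0.613 -0.153] score 0.79
{'time': 7.1, 'tool_pos': [0.6466, -0.2039, 0.0163], 'tcp_rot': [2.6503, 1.685, 0.0016], 'wrist_force': [-0.8852, -1.0494, 0.3095], 'width': 0.59, 'q': [-0.3423, 0.4633, 1.7622, 0.0002, 0.9147, 0.0957]}
knob corner [ 0.6155 -0.1772] dist 0.0262 dir deg from +y (to -x pos) 6.0 tool y deg -25.1
foot corner [ 0.6155 -0.1772] dist 0.0243 dir deg from +y (to -x pos) 6.0 tool y deg -25.1
```

Emit:
{"api": "play_rows", "payload": {"series": [{"translation":[0.0043,-0.0025,0.001],"spin":0},{"translation":[0.0043,-0.0025,0.001],"spin":0},{"translation":[0.0043,-0.0025,0.001],"spin":0},{"translation":[0.0043,-0.0025,0],"spin":0}]}}

```text
time: 7.5
tool_pos: [0.6446, -0.185, 0.0128]
tcp_rot: [2.651, 1.684, 0.001]
wrist_force: [0.7, -4.1, 3.8]
width: 0.588
```

```bash
python3 -c "
from st import *
step([.611,-.135],'pics/s5.png')
s=cv2.imread('pics/s5.png');cv2.imwrite('pics/c5.png',cv2.resize(s[60:300,180:400],(0,0),fx=2.5,fy=2.5,interpolation=cv2.INTER_CUBIC))"
```

```text
knob [ 0.6086 -0.1363] score 0.45
foot [ 0.6112 -0.1347] score 0.75
{'time': 7.55, 'tool_pos': [0.6442, -0.184, 0.0125], 'tcp_rot': [-2.6512, -1.6853, -0.0003], 'wrist_force': [0.2297, -2.4174, 2.0268], 'width': 0.5844, 'q': [-0.3155, 0.456, 1.7816, 0.0003, 0.904, 0.1226]}
knob corner [ 0.6131 -0.1573] dist 0.0215 dir deg from +y (to -x pos) 12.1 tool y deg -25.1
foot corner [ 0.6131 -0.1573] dist 0.0227 dir deg from +y (to -x pos) 4.8 tool y deg -25.1
```

View pics/c5.png

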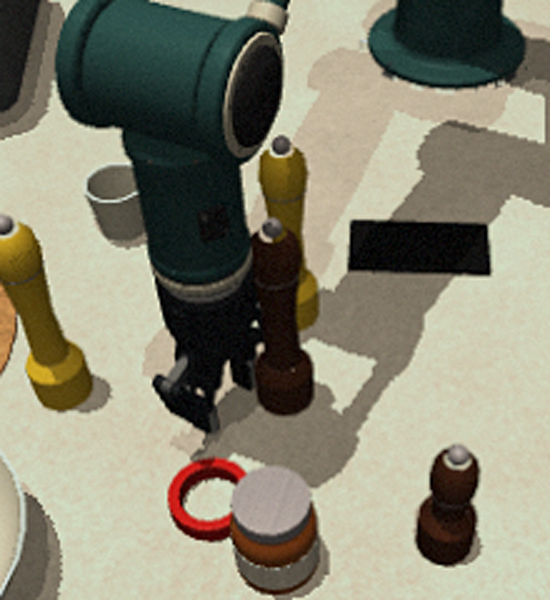

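The mill is upright: knob at crop (270,228) over foot (285,395), the same lean as at the start. The finger is behind its foot and clear of the tape. I'll continue in short steps.

```bash
sed -i "s/h=np.array(\[13,16\])/h=np.array([6,7])/; s/+(8 if k=='knob' else 0)/+(1 if k=='knob' else 0)/" st.py; python3 -c "
from st import *
track(cv2.imread('pics/s5.png'),[.611,-.135])"
```

```text
knob [ 0.6113 -0.134 ] score 0.62
foot [ 0.6112 -0.1347] score 0.75
```

Emit:
{"api": "play_rows", "payload": {"series": [{"translation":[0.0045,-0.0025,0],"spin":0},{"translation":[0.0045,-0.0025,0],"spin":0},{"translation":[0.0045,-0.0025,0],"spin":0},{"translation":[0.0045,-0.0025,0],"spin":0}]}}

```text
time: 7.95
tool_pos: [0.6427, -0.1641, 0.0124]
tcp_rot: [2.651, 1.685, -0.0]
wrist_force: [0.2, -4.6, 3.9]
width: 0.588
```

```bash
python3 -c "
from st import *
step([.609,-.115])"
```

```text
knob [ 0.6093 -0.1131] score 0.7
foot [ 0.6093 -0.1142] score 0.73
{'time': 8.0, 'tool_pos': [0.6426, -0.1631, 0.0122], 'tcp_rot': [-2.6506, -1.6849, 0.0001], 'wrist_force': [0.6715, -3.0043, 2.6403], 'width': 0.5851, 'q': [-0.2865, 0.4457, 1.7978, 0.0006, 0.8988, 0.1515]}
knob corner [ 0.6115 -0.1364] dist 0.0234 dir deg from +y (to -x pos) 5.3 tool y deg -25.1
foot corner [ 0.6115 -0.1364] dist 0.0223 dir deg from +y (to -x pos) 5.6 tool y deg -25.1
```

Emit:
{"api": "play_rows", "payload": {"series": [{"translation":[0.0055,-0.0031,0],"spin":0},{"translation":[0.0055,-0.0031,0],"spin":0},{"translation":[0.0055,-0.0031,0],"spin":0},{"translation":[0.0055,-0.0031,0],"spin":0},{"translation":[0.0055,-0.0031,0],"spin":0}]}}

```text
time: 8.5
tool_pos: [0.6403, -0.1322, 0.0122]
tcp_rot: [-2.651, -1.685, 0.0]
wrist_force: [-0.2, -3.0, 3.8]
width: 0.585
```

```bash
python3 -c "
from st import *
step([.606,-.083])"
```

```text
knob [ 0.6037 -0.083 ] score 0.7
foot [ 0.6063 -0.0824] score 0.72
{'time': 8.55, 'tool_pos': [0.64, -0.1312, 0.0121], 'tcp_rot': [-2.6502, -1.6847, 0.0002], 'wrist_force': [1.1521, -1.9257, 0.9126], 'width': 0.5871, 'q': [-0.2407, 0.431, 1.82, 0.001, 0.8915, 0.197]}
knob corner [ 0.6089 -0.1044] dist 0.0221 dir deg from +y (to -x pos) 13.7 tool y deg -25.1
foot corner [ 0.6089 -0.1044] dist 0.0222 dir deg from +y (to -x pos) 6.8 tool y deg -25.1
```

Emit:
{"api": "play_rows", "payload": {"series": [{"translation":[0.0064,-0.0024,0],"spin":-0.25},{"translation":[0.0064,-0.0024,0],"spin":-0.25},{"translation":[0.0064,-0.0024,0],"spin":-0.25},{"translation":[0.0064,-0.0024,0],"spin":-0.25},{"translation":[0.0064,-0.0024,0],"spin":0}]}}

```text
time: 9.05
tool_pos: [0.6415, -0.098, 0.0121]
tcp_rot: [-2.574, -1.8, 0.0]
wrist_force: [1.6, -3.4, 1.0]
width: 0.589
```

```bash
python3 -c "
from st import *
step([.600,-.05])"
```

```text
knob [ 0.5946 -0.0472] score 0.7
foot [ 0.6033 -0.0505] score 0.65
{'time': 9.1, 'tool_pos': [0.6414, -0.097, 0.012], 'tcp_rot': [-2.574, -1.799, 0.0001], 'wrist_force': [-0.3739, -1.4124, -0.2407], 'width': 0.5873, 'q': [-0.1889, 0.4237, 1.831, 0.001, 0.8879, 0.1613]}
knob corner [ 0.6081 -0.0731] dist 0.0292 dir deg from +y (to -x pos) 27.5 tool y deg -20.1
foot corner [ 0.6081 -0.0731] dist 0.0231 dir deg from +y (to -x pos) 11.9 tool y deg -20.1
```

Knob and foot tracking disagree by 9 mm, so I'll check for tilt by eye.

```bash
python3 -c "
from st import *
s=bot.read_camera('scene');t=bot.read_camera('top')
cv2.imwrite('pics/s6.png',s);cv2.imwrite('pics/t6.png',t)
u,v=px('scene',[.602,-.05,.1]).astype(int);a,b=px('top',[.602,-.05,.1]).astype(int);print(u,v,a,b,px('scene',[.603,-.05,.208]),px('scene',[.603,-.05,0.02]))
A=cv2.resize(s[v-65:v+65,u-50:u+50],(400,520),interpolation=cv2.INTER_CUBIC);B=cv2.resize(t[b-65:b+65,a-50:a+50],(400,520),interpolation=cv2.INTER_CUBIC)
cv2.imwrite('pics/c6.png',np.hstack([A,B]))"
```

```text
331 187 315 174 [332.8 150.2] [330.3 211.4]
```

View pics/c6.png

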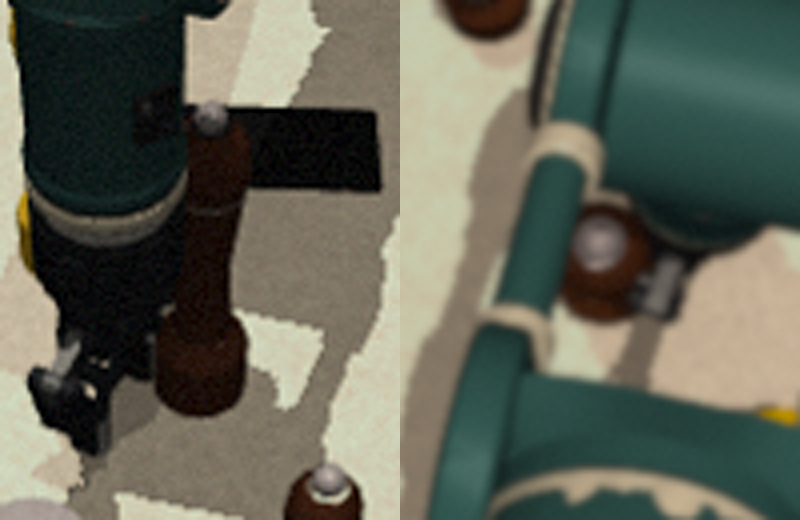

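The mill is upright: knob at (333.5,151.5) and foot at column 331.3, against (332.8,150.2) and 330.3 expected. The knob template had locked onto the wrist edge. The head is only a few mm from the wrist cylinder, so I'll open the jaw slightly, compensating the shift, to gain room.

Emit:
{"api": "play_rows", "payload": {"series": [{"translation":[0.001,0.004,0],"spin":0},{"translation":[0.006,-0.002,0],"spin":0},{"translation":[0.006,-0.004,0],"spin":0},{"translation":[0.006,-0.004,0],"spin":0},{"translation":[0.006,-0.004,0],"spin":0}], "jaw": 0.4}}

```text
time: 9.7
tool_pos: [0.6405, -0.0712, 0.0122]
tcp_rot: [-2.575, -1.799, 0.0]
wrist_force: [-0.5, -2.5, -0.8]
width: 0.699
```

```bash
sed -i "s/o=.0395/o=.0443/" st.py; python3 -c "
from st import *
step([.599,-.02],'pics/s7.png')"
```

```text
knob [ 0.5734 -0.0093] score 0.71
foot [ 0.5978 -0.0233] score 0.65
{'time': 9.75, 'tool_pos': [0.6401, -0.07, 0.0121], 'tcp_rot': [-2.5741, -1.7987, 0.0004], 'wrist_force': [-0.526, -0.1806, 0.1289], 'width': 0.7041, 'q': [-0.1481, 0.4163, 1.8418, 0.001, 0.8846, 0.2023]}
knob corner [ 0.6023 -0.0445] dist 0.0455 dir deg from +y (to -x pos) 39.4 tool y deg -20.1
foot corner [ 0.6023 -0.0445] dist 0.0216 dir deg from +y (to -x pos) 12.0 tool y deg -20.1
```

Emit:
{"api": "play_rows", "payload": {"series": [{"translation":[0.006,-0.0033,0],"spin":0},{"translation":[0.006,-0.0033,0],"spin":0},{"translation":[0.006,-0.0033,0],"spin":0},{"translation":[0.006,-0.0033,0],"spin":0},{"translation":[0.006,-0.0033,0],"spin":0}]}}

```text
time: 10.25
tool_pos: [0.6356, -0.0374, 0.0123]
tcp_rot: [-2.575, -1.799, -0.0]
wrist_force: [0.5, -2.3, -0.6]
width: 0.705
```

```bash
python3 - <<'E'
import re
t=open('st.py').read()
i=t.index('S0=cv2');j=t.index('def step')
open('st.py','w').write(t[:i]+'''S0=cv2.imread('pics/s6.png')
M0=np.array([.604,-.048]); B0={'knob':(333,152,.208,5,6),'head':(335,162,.17,7,8),'foot':(331,216,.02,12,9)}
def track(s,guess):
    out=[]
    for k,(x0,y0,z,hx,hy) in B0.items():
        T=S0[y0-hy:y0+hy+1,x0-hx:x0+hx+1]; p0=px('scene',[*M0,z])
        cx,cy=(np.array([x0,y0])+px('scene',[*guess,z])-p0).round().astype(int); r=10
        W=s[cy-hy-r:cy+hy+r+1,cx-hx-r:cx+hx+r+1]
        m=cv2.minMaxLoc(cv2.matchTemplate(W,T,cv2.TM_SQDIFF_NORMED))
        d=np.array([cx-r+m[2][0]-x0,cy-r+m[2][1]-y0])
        out.append(at('scene',*(p0+d),z)[:2]);print(k,out[-1],'sqdiff',round(m[0],3))
    return out[0],out[2]
'''+t[j:])
E
python3 -c "
from st import *
track(cv2.imread('pics/s7.png'),[.598,-.023])
print();step([.591,.01],'pics/s8.png')"
```

```text
knob [ 0.6014 -0.0196] sqdiff 0.034
head [ 0.6013 -0.0203] sqdiff 0.099
foot [ 0.6015 -0.0206] sqdiff 0.044

knob [0.598  0.0147] sqdiff 0.122
head [0.595  0.0153] sqdiff 0.151
foot [0.5953 0.0137] sqdiff 0.04
{'time': 10.3, 'tool_pos': [0.6354, -0.0364, 0.0122], 'tcp_rot': [-2.5745, -1.7989, -0.0002], 'wrist_force': [0.4533, -0.5986, -0.0869], 'width': 0.7001, 'q': [-0.0967, 0.404, 1.8595, 0.0009, 0.8786, 0.2537]}
knob corner [ 0.5976 -0.0108] dist 0.0255 dir deg from +y (to -x pos) -1.0 tool y deg -20.1
foot corner [ 0.5976 -0.0108] dist 0.0246 dir deg from +y (to -x pos) 5.3 tool y deg -20.1
```

Emit:
{"api": "play_rows", "payload": {"series": [{"translation":[0.0061,-0.0022,0],"spin":0},{"translation":[0.0061,-0.0022,0],"spin":0},{"translation":[0.0061,-0.0022,0],"spin":0},{"translation":[0.0061,-0.0022,0],"spin":0},{"translation":[0.0061,-0.0022,0],"spin":0}]}}

```text
time: 10.8
tool_pos: [0.6359, -0.0051, 0.0123]
tcp_rot: [2.575, 1.799, 0.0]
wrist_force: [0.2, -2.7, -0.2]
width: 0.7
```

```bash
python3 -c "
from st import *
step([.589,.046])"
```

```text
knob [0.5999 0.0527] sqdiff 0.246
head [0.6036 0.043 ] sqdiff 0.456
foot [0.5953 0.0459] sqdiff 0.062
{'time': 10.85, 'tool_pos': [0.6359, -0.004, 0.0123], 'tcp_rot': [-2.5748, -1.799, -0.0005], 'wrist_force': [-0.0937, -0.6511, -0.2511], 'width': 0.6923, 'q': [-0.0459, 0.4029, 1.8609, 0.0009, 0.8779, 0.3046]}
knob corner [0.5981 0.0215] dist 0.0312 dir deg from +y (to -x pos) -3.4 tool y deg -20.1
foot corner [0.5981 0.0215] dist 0.0245 dir deg from +y (to -x pos) 6.5 tool y deg -20.1
```

Emit:
{"api": "play_rows", "payload": {"series": [{"translation":[-0.0056,0.002,0],"spin":0},{"translation":[-0.0056,0.002,0],"spin":0},{"translation":[0.0052,0.0052,0],"spin":-1},{"translation":[0.0052,0.0052,0],"spin":-1},{"translation":[0,0,0],"spin":0}]}}

```text
time: 11.35
tool_pos: [0.6497, -0.0112, 0.0125]
tcp_rot: [2.409, 2.016, 0.001]
wrist_force: [-0.0, -0.1, -0.0]
width: 0.701
```

```bash
python3 -c "
from st import *
step([.595,.046])
s=bot.read_camera('scene');t=bot.read_camera('top')
cv2.imwrite('pics/s9.png',s);cv2.imwrite('pics/t9.png',t)
A=cv2.resize(s[100:230,340:470],(520,520),interpolation=cv2.INTER_CUBIC);B=cv2.resize(t[110:240,240:310],(280,520),interpolation=cv2.INTER_CUBIC)
cv2.imwrite('pics/c9.png',np.hstack([A,B]))"
```

```text
knob [0.6002 0.0489] sqdiff 0.193
head [0.6036 0.043 ] sqdiff 0.207
foot [0.5951 0.0482] sqdiff 0.128
{'time': 11.4, 'tool_pos': [0.6491, -0.0112, 0.0123], 'tcp_rot': [-2.4112, -2.0139, -0.0002], 'wrist_force': [-1.1427, 0.127, -0.9903], 'width': 0.6973, 'q': [-0.0557, 0.4236, 1.8305, 0.0001, 0.8874, 0.1233]}
knob corner [0.6074 0.0075] dist 0.042 dir deg from +y (to -x pos) 9.9 tool y deg -10.3
foot corner [0.6074 0.0075] dist 0.0425 dir deg from +y (to -x pos) 16.8 tool y deg -10.3
```

View pics/c9.png

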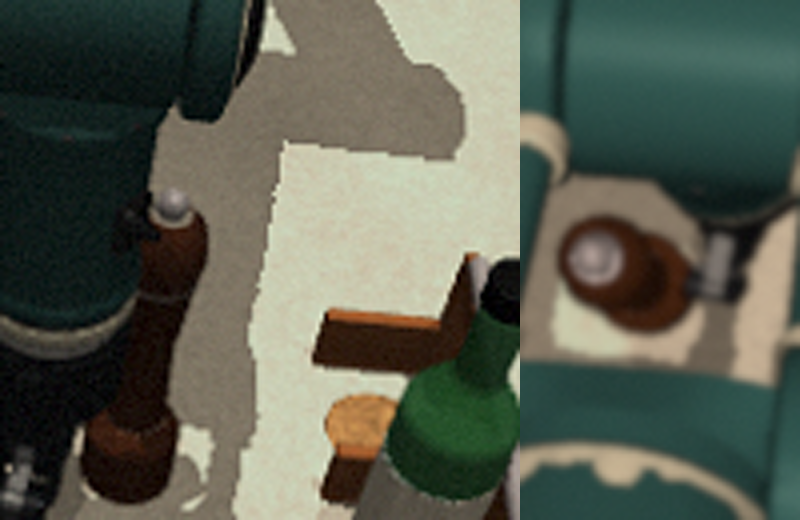

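The mill is standing upright: scene knob (383,150.5), foot centre column 372.5 with bottom at 226; top knob (259,174), foot right edge 285 and bottom 193. I'll locate it.

```bash
python3 -c "
from st import *
print('knob scene',at('scene',383,150.5,.208),'top',at('top',259,174.3,.211))
for x in(.588,.594,.600):
  for y in(.042,.048):
    C=[[x+.027*np.cos(a),y+.027*np.sin(a),z] for a in np.linspace(0,6.28,60) for z in(0,.04)]
    Q=np.array([px('scene',c) for c in C]);P=np.array([px('top',c) for c in C])
    print(x,y,'scene cols',Q.min(0)[0],Q.max(0)[0],'bottom',Q.max(0)[1],'top right',P.max(0))
print('meas 360.5 384.5 226.2 | 285 193.3')
print('bay line: pad',at('scene',368/4+340,427/4+100,0))"
```

```text
knob scene [0.5944 0.0456 0.208 ] top [0.5925 0.0431 0.211 ]
0.588 0.042 scene cols 358.0 383.3 bottom 223.8 top right [285.7 196.6]
0.588 0.048 scene cols 360.6 385.9 bottom 224.0 top right [282.9 196.5]
0.594 0.042 scene cols 358.0 383.3 bottom 225.9 top right [285.8 193.8]
0.594 0.048 scene cols 360.5 386.0 bottom 226.1 top right [283.  193.7]
0.6 0.042 scene cols 357.9 383.4 bottom 228.0 top right [285.8 191. ]
0.6 0.048 scene cols 360.5 386.1 bottom 228.2 top right [283.  190.9]
meas 360.5 384.5 226.2 | 285 193.3
bay line: pad [0.5502 0.1927 0.    ]
```

Emit:
{"api": "play_rows", "payload": {"series": [{"translation":[0.0052,-0.003,0],"spin":0},{"translation":[0.0045,-0.0026,0],"spin":0},{"translation":[0.0045,-0.0026,0],"spin":0},{"translation":[0.0052,-0.003,0],"spin":0},{"translation":[0.0052,-0.003,0],"spin":0}]}}

```text
time: 12.0
tool_pos: [0.6391, 0.0163, 0.0124]
tcp_rot: [2.408, 2.017, 0.0]
wrist_force: [0.1, -1.2, 0.1]
width: 0.705
```

```bash
sed -i "s/s6.png/s9.png/; s/^M0=.*/M0=np.array([.594,.045]); B0={'knob':(383,151,.208,5,6),'head':(384,161,.17,6,7),'foot':(372,216,.02,11,8)}/" st.py; python3 -c "
from st import *
step([.589,.06],'pics/s10.png')"
```

```text
knob [0.5793 0.0783] sqdiff 0.105
head [0.5778 0.0633] sqdiff 0.765
foot [0.5896 0.0588] sqdiff 0.241
{'time': 12.05, 'tool_pos': [0.6387, 0.0172, 0.0123], 'tcp_rot': [-2.4082, -2.0169, 0.0001], 'wrist_force': [0.021, -1.5288, -0.3125], 'width': 0.7002, 'q': [-0.0122, 0.4077, 1.8538, 0.0004, 0.8803, 0.1639]}
knob corner [0.597  0.0358] dist 0.046 dir deg from +y (to -x pos) 22.6 tool y deg -10.1
foot corner [0.597  0.0358] dist 0.0242 dir deg from +y (to -x pos) 17.8 tool y deg -10.1
```

```bash
cat >> st.py <<'E'
def brown(s,guess):
    b,g,r=[s[...,i].astype(int) for i in range(3)]
    m=((r>b*1.35)&(r>g*1.12)&(r<150)).astype(np.uint8)
    m=cv2.morphologyEx(m,cv2.MORPH_OPEN,np.ones((3,3),np.uint8))
    res={}
    for k,z in(('foot',.02),('head',.17)):
        u,v=px('scene',[*guess,z]).astype(int)
        e=[]
        for row in range(v-3,v+4):
            c=np.where(m[row,u-24:u+25])[0]
            if len(c): e.append((c.min()+u-24,c.max()+u-24))
        if e: l,r_=np.median(e,axis=0); res[k]=((l+r_)/2,r_-l)
    u,v=px('scene',[*guess,0]).astype(int); col=int(res['foot'][0])
    c=np.where(m[v-10:v+25,col-2:col+3].any(1))[0]; bot_=c.max()+v-10
    # solve: bottom row, centre column -> M
    from scipy.optimize import fsolve
    def F(p):
        f=px('scene',[*p,.02]); C=[px('scene',[p[0]+.027*np.cos(a),p[1]+.027*np.sin(a),0])[1] for a in np.linspace(-.6,.6,13)]
        return [f[0]-res['foot'][0],max(C)-bot_]
    M=cv2.UMat and fsolve(F,guess,epsfcn=1e-3)
    hx=px('scene',[*M,.17])[0]
    print('brown M',M.round(4),'widths',{k:v[1] for k,v in res.items()},'head col meas/exp',res.get('head',(0,))[0],hx,'bottom',bot_)
    return M
def step2(guess,save):
    s=bot.read_camera('scene');cv2.imwrite(save,s);st=bot.read_state();R=Ro.from_rotvec(st['tcp_rot']).as_matrix()
    m=brown(s,guess);P=np.array(st['tool_pos'])[:2]+(R[:,0]*.011-R[:,1]*.0443)[:2];d=m-P
    print('t',st['time'],'tool',np.round(st['tool_pos'],4),'F',np.round(st['wrist_force'],1),'corner',P.round(4),'dist',np.linalg.norm(d).round(4),'dir',np.degrees(np.arctan2(-d[0],d[1])).round(1),'to goal',np.round(np.array([.552,.199])-m,4),'tool y',np.degrees(np.arctan2(R[1,1],R[0,1])).round(1))
E
python3 -c "
from st import *
brown(cv2.imread('pics/s9.png'),[.594,.045]);brown(cv2.imread('pics/s10.png'),[.589,.06]);brown(cv2.imread('pics/s8.png'),[.594,.013])"
```

```text
brown M [0.5912 0.0457] widths {'foot': np.float64(22.0), 'head': np.float64(16.0)} head col meas/exp 383.0 380.5 bottom 225
brown M [0.5867 0.0641] widths {'foot': np.float64(18.0), 'head': np.float64(7.0)} head col meas/exp 394.5 389.6 bottom 224
brown M [0.5943 0.0124] widths {'foot': np.float64(21.0), 'head': np.float64(13.0)} head col meas/exp 367.5 363.8 bottom 225
```

Emit:
{"api": "play_rows", "payload": {"series": [{"translation":[0.0057,-0.0033,0],"spin":0},{"translation":[0.0057,-0.0033,0],"spin":0},{"translation":[0.0057,-0.0033,0],"spin":0},{"translation":[0.0057,-0.0033,0],"spin":0}]}}

```text
time: 12.45
tool_pos: [0.63, 0.0413, 0.0123]
tcp_rot: [2.409, 2.017, -0.0]
wrist_force: [0.3, -1.9, 0.2]
width: 0.701
```

```bash
python3 -c "
from st import *
step2([.58,.083],'pics/s11.png')"
```

```text
brown M [0.5783 0.0909] widths {'foot': np.float64(17.0), 'head': np.float64(6.0)} head col meas/exp 407.0 402.8 bottom 222
t 12.5 tool [0.6295 0.0422 0.0122] F [ 0.4 -0.5 -0.3] corner [0.5878 0.0608] dist 0.0316 dir 17.6 to goal [-0.0263  0.1081] tool y -10.1
```

Emit:
{"api": "play_rows", "payload": {"series": [{"translation":[0.0057,-0.0033,0],"spin":0},{"translation":[0.0057,-0.0033,0],"spin":0},{"translation":[0.0057,-0.0033,0],"spin":0},{"translation":[0.0057,-0.0033,0],"spin":0}]}}

```text
time: 12.9
tool_pos: [0.621, 0.0661, 0.0123]
tcp_rot: [-2.409, -2.016, -0.0]
wrist_force: [0.4, -1.8, 0.4]
width: 0.698
```

```bash
python3 -c "
from st import *
step2([.570,.110],'pics/s12.png')
t=bot.read_camera('top');cv2.imwrite('pics/t12.png',t)"
```

```text
brown M [0.5627 0.1326] widths {'foot': np.float64(28.0), 'head': np.float64(4.0)} head col meas/exp 420.0 422.8 bottom 218
t 12.95 tool [0.6206 0.067  0.0122] F [-0.6 -1.7 -0.2] corner [0.5789 0.0856] dist 0.0498 dir 19.0 to goal [-0.0107  0.0664] tool y -10.1
```

```bash
sed -i "s/    m=((r>b\*1.35).*/    bg=cv2.imread('pics\/scene0.png'); m=((r>b*1.3)\&(r>g*1.08)\&(r<150)\&(r>14)\&(cv2.absdiff(s,bg).max(2)>25)).astype(np.uint8)/" st.py; python3 -c "
from st import *
for n,g in((9,[.594,.045]),(11,[.578,.086]),(12,[.570,.11])): brown(cv2.imread(f'pics/s{n}.png'),g)
s=cv2.imread('pics/s12.png');u,v=px('scene',[.570,.11,.02]).astype(int);print(u,v)
for r in range(v-4,v+16,3): print(r,[tuple(int(q) for q in s[r,c][::-1]) for c in range(u-18,u+19,3)])"
```

```text
brown M [0.5912 0.0457] widths {'foot': np.float64(22.0), 'head': np.float64(15.0)} head col meas/exp 383.5 380.5 bottom 225
brown M [0.5812 0.0909] widths {'foot': np.float64(17.0), 'head': np.float64(7.0)} head col meas/exp 407.5 402.9 bottom 223
brown M [0.5597 0.134 ] widths {'foot': np.float64(27.0), 'head': np.float64(4.0)} head col meas/exp 420.0 423.3 bottom 217
399 205
201 [(28, 28, 22), (12, 11, 13), (2, 4, 2), (15, 14, 15), (12, 13, 11), (21, 15, 14), (19, 8, 2), (19, 6, 5), (27, 15, 13), (34, 19, 11), (27, 5, 2), (207, 211, 184), (208, 210, 184)]
204 [(20, 19, 21), (44, 42, 39), (59, 59, 56), (17, 16, 20), (7, 14, 11), (28, 15, 13), (34, 15, 7), (38, 20, 13), (45, 29, 19), (34, 15, 7), (30, 15, 11), (203, 206, 179), (202, 206, 179)]
207 [(0, 0, 1), (51, 52, 48), (39, 44, 41), (17, 16, 12), (15, 13, 14), (33, 20, 10), (29, 20, 9), (43, 23, 14), (35, 14, 10), (36, 15, 5), (54, 40, 29), (207, 208, 184), (202, 205, 179)]
210 [(9, 9, 11), (45, 46, 41), (29, 29, 29), (21, 13, 7), (12, 6, 4), (23, 13, 5), (28, 17, 7), (37, 18, 14), (33, 19, 12), (23, 11, 7), (120, 111, 94), (168, 165, 139), (205, 209, 180)]
213 [(34, 32, 32), (93, 87, 83), (23, 26, 24), (6, 10, 13), (20, 6, 2), (21, 8, 7), (25, 11, 8), (31, 18, 13), (30, 18, 16), (19, 5, 0), (131, 121, 102), (124, 116, 100), (208, 215, 187)]
216 [(72, 69, 68), (134, 130, 124), (43, 42, 44), (22, 22, 26), (25, 12, 6), (25, 14, 5), (30, 17, 13), (22, 8, 1), (28, 19, 12), (26, 14, 8), (125, 115, 100), (124, 116, 97), (117, 105, 93)]
219 [(22, 23, 21), (26, 26, 25), (11, 13, 16), (78, 70, 61), (32, 25, 22), (24, 12, 10), (22, 7, 4), (28, 17, 15), (42, 31, 23), (126, 114, 100), (122, 113, 97), (124, 116, 99), (124, 114, 96)]
```

The dumped pixel rows put the foot's right edge at about col 412 and its bottom at about row 220. That gives a mill at about (0.570,0.111), which agrees with the contact kinematics. I'll push a bit more along the same line, then back off to realign for the entry.

Emit:
{"api": "play_rows", "payload": {"series": [{"translation":[0.0057,-0.0033,0],"spin":0},{"translation":[0.0057,-0.0033,0],"spin":0},{"translation":[0.0057,-0.0033,0],"spin":0},{"translation":[0,0,0],"spin":0}]}}

```text
time: 13.4
tool_pos: [0.6141, 0.0851, 0.0123]
tcp_rot: [-2.408, -2.017, -0.0]
wrist_force: [0.7, -0.5, -0.0]
width: 0.702
```

Emit:
{"api": "play_rows", "payload": {"series": [{"translation":[-0.01,0.003,0],"spin":1},{"translation":[-0.01,0.002,0],"spin":1},{"translation":[0,0,0],"spin":1},{"translation":[0,0,0],"spin":0}]}}

```text
time: 13.8
tool_pos: [0.6148, 0.0636, 0.0122]
tcp_rot: [-2.652, -1.683, 0.0]
wrist_force: [0.1, -0.3, 0.4]
width: 0.7
```

```bash
python3 -c "
from st import *
go(.6,.1,.012)
s=bot.read_camera('scene');t=bot.read_camera('top')
cv2.imwrite('pics/s13.png',s);cv2.imwrite('pics/t13.png',t)
A=cv2.resize(s[110:240,350:480],(520,520),interpolation=cv2.INTER_CUBIC);B=cv2.resize(t[110:240,185:255],(280,520),interpolation=cv2.INTER_CUBIC)
cv2.imwrite('pics/c13.png',np.hstack([A,B]))"
```

```text
{'time': 13.8, 'tool_pos': [0.6148, 0.0636, 0.0122], 'tcp_rot': [-2.6518, -1.6833, 0.0001], 'wrist_force': [0.1345, -0.2575, 0.3682], 'width': 0.6996, 'q': [0.0624, 0.3752, 1.9013, 0.0007, 0.8655, 0.5016]}
tool y [ 0.905 -0.426 -0.001] shift [ 0.0267 -0.0289  0.0002]
```

View pics/c13.png

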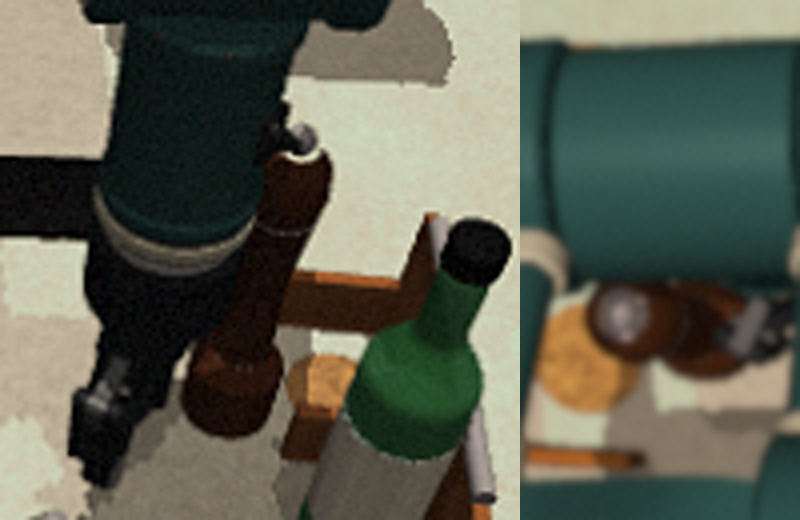

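The mill is upright just before the bay mouth: scene foot cols 395.8–420.5 with bottom at 219.3, knob (425,144.5); top knob (210.5,188.3).

```bash
python3 -c "
from st import *
print('knob',at('scene',425,144.5,.208),at('top',210.5,188.3,.211))
for x in(.556,.562,.568):
    y=.128
    C=[[x+.027*np.cos(a),y+.027*np.sin(a),z] for a in np.linspace(0,6.28,60) for z in(0,.04)]
    Q=np.array([px('scene',c) for c in C]);P=np.array([px('top',c) for c in C])
    print(x,Q.min(0)[0],Q.max(0)[0],'bottom',Q.max(0)[1],'top',P.max(0),'(205)')
"
```

```text
knob [0.5685 0.1282 0.208 ] [0.5672 0.1247 0.211 ]
0.556 394.1 420.1 bottom 215.6 top [245.2 210.7] (205)
0.562 394.2 420.4 bottom 217.6 top [245.3 207.8] (205)
0.568 394.3 420.6 bottom 219.6 top [245.4 205. ] (205)
```

M=(0.5675,0.1285). That needs a little more −x before the divider. I'll realign along 20° and push about 25 mm further.

Emit:
{"api": "play_rows", "payload": {"series": [{"translation":[0.0055,0.0003,0],"spin":-1},{"translation":[0.0055,0.0003,0],"spin":-1},{"translation":[0.0055,0.0003,0],"spin":-1},{"translation":[0,0,0],"spin":0}]}}

```text
time: 14.3
tool_pos: [0.6217, 0.0795, 0.0123]
tcp_rot: [-2.406, -2.019, -0.001]
wrist_force: [1.0, -0.1, -0.9]
width: 0.7
```

```bash
python3 -c "
from st import *
go(.6205,.079,.012)
print('bottle cap top view', at('top',58/2.75+150,92/2.75+100,.233),'scene cap',at('scene',740/3+225,128/3+130,.23))
u=np.array([-.342,.94,0]);s=bot.read_state();R=Ro.from_rotvec(s['tcp_rot']).as_matrix();print('u tool',R.T@u)
P=np.array(s['tool_pos'])+R[:,0]*.011-R[:,1]*.0443;d=np.array([.5675,.1285])-P[:2];print('corner',P,np.linalg.norm(d),np.degrees(np.arctan2(-d[0],d[1])))"
```

```text
{'time': 14.3, 'tool_pos': [0.6217, 0.0795, 0.0123], 'tcp_rot': [-2.4063, -2.0195, -0.0006], 'wrist_force': [1.0019, -0.068, -0.9474], 'width': 0.7002, 'q': [0.0873, 0.3884, 1.882, 0.0005, 0.871, 0.2614]}
tool y [ 0.985 -0.173  0.   ] shift [-0.0007 -0.0011  0.0003]
bottle cap top view [0.656  0.1892 0.233 ] scene cap [0.6602 0.1966 0.23  ]
u tool [ 8.66414427e-01 -4.99889953e-01  2.76077804e-04]
corner [0.57998193 0.09803699 0.01232931] 0.032921019405135324 22.28090646090809
```

Emit:
{"api": "play_rows", "payload": {"series": [{"translation":[0.0056,-0.0033,0],"spin":0},{"translation":[0.0045,-0.0026,0],"spin":0},{"translation":[0.0056,-0.0033,0],"spin":0},{"translation":[0.0056,-0.0033,0],"spin":0},{"translation":[0.0056,-0.0033,0],"spin":0}]}}

```text
time: 14.8
tool_pos: [0.6104, 0.1083, 0.0123]
tcp_rot: [2.409, 2.017, -0.0]
wrist_force: [0.1, -2.7, 0.7]
width: 0.698
```

```bash
python3 -c "
from st import *
go(.6,.1,.012)
cv2.imwrite('pics/s14.png',bot.read_camera('scene'));cv2.imwrite('pics/t14.png',bot.read_camera('top'))
# knob/head blob in top view: brown mask
t=cv2.imread('pics/t14.png').astype(int);b,g,r=t[...,0],t[...,1],t[...,2]
u,v=px('top',[.559,.151,.211]).astype(int);print('expected knob',u,v)
w=t[v-14:v+15,u-14:u+15]; gr=w.sum(2)/3; sat=w.max(2)-w.min(2)
for row in range(0,29,2): print(v-14+row,' '.join('%3d/%-3d'%(w[row,c,2],w[row,c,0]) for c in range(0,29,2)))"
```

```text
{'time': 14.8, 'tool_pos': [0.6104, 0.1083, 0.0123], 'tcp_rot': [2.4088, 2.0165, -0.0002], 'wrist_force': [0.1362, -2.7326, 0.6807], 'width': 0.698, 'q': [0.1356, 0.3779, 1.8972, -0.0002, 0.8666, 0.3125]}
tool y [ 0.984 -0.176  0.   ] shift [-0.01   -0.0088  0.0003]
expected knob 195 192
178  31/52   32/52   34/53   31/52   32/51   28/48   28/48   29/48   27/47   29/46   27/45   28/45   28/47   25/44   26/43 
180  27/47   28/46   28/46   27/46   27/43   26/43   26/42   25/41   23/40   24/40   22/38   25/38   21/37   25/39   19/35 
182  22/39   26/37   24/37   35/40   56/50   46/45   29/34   23/27   25/26   23/28   21/29   23/30   29/33   25/37   26/39 
184  38/28   40/24   40/20   91/63  154/115 107/79   41/24   35/13   35/12   34/9    31/12   32/10   33/15   29/16   41/34 
186  53/10   55/11   55/15  107/72  143/104  75/47   54/29   56/38   64/48   66/40   55/19   49/9    47/9    39/10   40/20 
188  55/14   55/12   53/9    91/55   95/62   65/35   93/72   93/77  110/93  113/93   78/50   57/13   56/16   47/6    41/12 
190  55/13   55/11   55/13   57/21   61/26   86/61  118/98  128/109
[... 347 characters left out ...]
   85/43  104/84  114/97  109/92   93/78   80/58   66/25   57/12   52/13   43/9  
198  55/13   54/8    63/29  134/93  100/56   59/21   73/48   95/76  118/97  108/83   73/38   60/15   56/14   49/9    42/12 
200  55/11   56/10   67/29  153/104 150/78   80/23   58/19   64/27   69/33   67/29   60/18   55/13   52/11   47/15   41/19 
202  55/11   54/10   70/36  161/113 176/92  126/41   80/20   61/17   55/14   52/9    52/7    49/13   49/12   63/20   61/24 
204  55/12   53/10   71/36  162/117 174/105 139/52  113/39   99/33   76/24   69/19   75/22   84/26  117/37  152/51  132/44 
206  55/14   55/11   77/43  163/120 182/128 142/69  115/39  120/41  121/41  131/43  156/51  161/54  182/65  191/66  176/60
```

The knob reads (197,193) in the top view, so the mill is at about (0.557,0.147), inside the mouth and 6 mm off the bay's centre line. I'll back off and narrow the jaw to keep clear of the bottle, then turn for a straight final push.

Emit:
{"api": "play_rows", "payload": {"series": [{"translation":[-0.011,0.002,0],"spin":0},{"translation":[-0.011,0.002,0],"spin":0},{"translation":[0,0,0],"spin":1},{"translation":[0,0,0],"spin":1},{"translation":[0,0,0],"spin":1}], "jaw": 0.176}}

```text
time: 15.4
tool_pos: [0.6107, 0.0842, 0.0122]
tcp_rot: [-2.656, -1.678, 0.0]
wrist_force: [0.0, -0.2, -0.6]
width: 0.589
```

Emit:
{"api": "play_rows", "payload": {"series": [{"translation":[0,0,0],"spin":1},{"translation":[-0.0085,-0.009,0],"spin":0},{"translation":[-0.0085,-0.009,0],"spin":0},{"translation":[0,0,0],"spin":0}]}}

```text
time: 15.8
tool_pos: [0.5834, 0.0789, 0.0114]
tcp_rot: [-2.721, -1.568, 0.005]
wrist_force: [-0.1, 0.4, -0.2]
width: 0.59
```

```bash
cat > fin.py <<'E'
from st import *
def knob(guess,save):
    t=bot.read_camera('top');cv2.imwrite(save,t);ti=t.astype(int)
    u,v=px('top',[*guess,.211]).astype(int)
    # grey (steel) knob: not brown, inside the brown head
    r,b=ti[...,2],ti[...,0]; m=((r-b<32)&(r>75)&(r<170)).astype(np.uint8)
    w=m[v-12:v+13,u-12:u+13]; n,l,st,ce=cv2.connectedComponentsWithStats(w)
    for i in range(1,n):
        if st[i,4]>25: c=ce[i]+[u-12,v-12];print('blob',c.round(1),'area',st[i,4],'M',at('top',*c,.211)[:2])
E
python3 -c "
from fin import *
go(.5857,.0837,.012);knob([.557,.147],'pics/t15.png')"
```

```text
{'time': 15.8, 'tool_pos': [0.5834, 0.0789, 0.0114], 'tcp_rot': [-2.7207, -1.5679, 0.0052], 'wrist_force': [-0.0756, 0.4373, -0.1714], 'width': 0.5895, 'q': [0.0922, 0.3318, 1.9644, -0.0, 0.8489, 0.6174]}
tool y [ 0.865 -0.501 -0.003] shift [ 0.0053 -0.0004 -0.0006]
```

```bash
python3 -c "
from fin import *
t=cv2.imread('pics/t15.png').astype(int);u,v=px('top',[.557,.147,.211]).astype(int);print(u,v)
for r in range(v-14,v+15,3): print(r,' '.join('%3d/%-3d'%(t[r,c,2],t[r,c,0]) for c in range(u-16,u+17,3)))
s=bot.read_camera('scene').astype(int);cv2.imwrite('pics/s15.png',s);u,v=px('scene',[.557,.147,.208]).astype(int);print(u,v)
for r in range(v-10,v+19,3): print(r,' '.join('%3d/%-3d'%(s[r,c,2],s[r,c,0]) for c in range(u-16,u+17,3)))"
```

```text
197 194
180  36/59   49/77   47/76   49/78   47/76   47/76   48/76   48/77   47/77   47/77   45/74 
183  29/49   45/73   47/73   45/72   44/72   46/73   46/73   46/73   44/71   44/72   44/73 
186  24/40   44/70   42/69   45/71   42/69   43/70   44/71   42/70   42/68   42/69   43/70 
189  23/37   38/64   40/67   43/68   41/67   41/67   40/67   39/66   39/65   42/66   41/67 
192  75/62   34/55   39/64   38/63   38/62   39/64   39/64   37/62   38/62   37/61   37/60 
195 138/103  74/65   36/58   36/58   35/60   34/58   35/57   36/58   35/57   35/57   34/56 
198 142/105  88/66   32/51   31/53   31/53   29/50   32/50   29/49   28/47   29/49   26/46 
201 143/108  94/70   19/28   24/40   33/41   26/38   24/37   23/36   24/34   28/35   24/31 
204  82/66  105/80   32/33  103/48  159/56  138/50   84/30   74/24   72/24   92/32   63/18 
207  65/52   73/46  146/108 178/118 187/68  186/66  179/62  165/56  110/38  109/36  117/53 
433 141
131  18/28   11/22    8/17   33/31  115/100 207/184 200/181 202/177 201/179 200/176 203/181
134  18/30   17/22   11/8    14/13   17/13  101/86  202/182 204/185 201/
[... 173 characters left out ...]
95/82  208/188 201/177 200/176
143  13/21    9/18  139/116 213/187  53/33  117/103  69/63   78/66  198/182 204/185 202/183
146  15/27    7/21  133/104  15/0    22/0   217/194  37/32   89/79   79/60  206/186 203/186
149  15/24   15/23   89/65   24/11   29/6    23/0    53/30   53/27   30/9   198/177 202/180
152  12/22   17/28   15/0    24/12   31/8    33/12   34/4    34/10   38/12  195/171 202/181
155  16/27  106/82   19/8    23/8    25/2    29/6    26/0    36/14   27/11  199/180 201/178
158 136/106 125/100  22/8    22/0    23/7    25/1    29/9    36/14   19/2   200/178 200/174[ WARN:0@1.764] global loadsave.cpp:1063 imwrite_ Unsupported depth image for selected encoder is fallbacked to CV_8U.
```

Scene pixels put the knob at about (435.5,143), so the mill is upright at about (0.558,0.149). The arm now hides it in the top view. I'll start the straight final push.

Emit:
{"api": "play_rows", "payload": {"series": [{"translation":[0.0065,-0.0004,0],"spin":0},{"translation":[0.0052,-0.003,0],"spin":0},{"translation":[0.0043,-0.0025,0],"spin":0},{"translation":[0.0043,-0.0025,0],"spin":0},{"translation":[0.0052,-0.003,0],"spin":0}]}}

```text
time: 16.4
tool_pos: [0.5898, 0.1078, 0.0124]
tcp_rot: [2.721, 1.568, -0.0]
wrist_force: [0.3, -3.4, 2.8]
width: 0.593
```

```bash
cat >> fin.py <<'E'
def sk(guess,save):
    s=bot.read_camera('scene');cv2.imwrite(save,s);st=bot.read_state();R=Ro.from_rotvec(st['tcp_rot']).as_matrix()
    P=np.array(st['tool_pos'])+R[:,0]*.011-R[:,1]*.0395
    print('t',st['time'],'tool',np.round(st['tool_pos'],4),'F',np.round(st['wrist_force'],1),'corner',P.round(4))
    bg=cv2.imread('pics/scene0.png');d=(cv2.absdiff(s,bg).max(2)>40)
    u,v=px('scene',[*guess,.208]).astype(int)
    # right silhouette of head rows, against the old background
    dark=d&(s.max(2)<75)
    for z in(.185,.17,.155,.02):
        c,r=px('scene',[*guess,z]).astype(int); e=[]
        for row in(r-1,r,r+1):
            x=np.where(dark[row,c-8:c+25])[0]
            if len(x): e.append(c-8+x.max())
        rad=.027 if z<.04 else .0215
        exp=max(px('scene',[guess[0]+rad*np.cos(a),guess[1]+rad*np.sin(a),z])[0] for a in np.linspace(0,6.28,40))
        print('z',z,'right edge',e,'exp for guess',exp)
    sub=s[v-12:v+10,u-12:u+13].astype(int);k=((sub.max(2)>45)&(sub.max(2)<125)&(sub.max(2)-sub.min(2)<25)&d[v-12:v+10,u-12:u+13]).astype(np.uint8)
    n,l,stt,ce=cv2.connectedComponentsWithStats(k)
    for i in range(1,n):
        if stt[i,4]>8: c=ce[i]+[u-12,v-12];print('knob?',c.round(1),stt[i,4],at('scene',*c,.208)[:2])
    print('exp knob',u,v)
E
python3 -c "
from fin import *
sk([.558,.160],'pics/s16.png')"
```

```text
t 16.45 tool [0.5898 0.1088 0.0125] F [-0.2 -1.8  0.3] corner [0.5612 0.1381 0.0124]
z 0.185 right edge [np.int64(448), np.int64(448), np.int64(448)] exp for guess 448.5
z 0.17 right edge [np.int64(448), np.int64(448), np.int64(447)] exp for guess 446.5
z 0.155 right edge [np.int64(446), np.int64(445), np.int64(445)] exp for guess 444.6
z 0.02 right edge [np.int64(434), np.int64(434), np.int64(433)] exp for guess 432.0
knob? [442.  144.6] 37 [0.5652 0.162 ]
exp knob 440 142
```

Emit:
{"api": "play_rows", "payload": {"series": [{"translation":[0.0052,-0.003,0],"spin":0},{"translation":[0.0052,-0.003,0],"spin":0},{"translation":[0.0052,-0.003,0],"spin":0},{"translation":[0.0043,-0.0025,0],"spin":0}]}}

```text
time: 16.85
tool_pos: [0.5896, 0.1312, 0.0123]
tcp_rot: [2.722, 1.568, -0.0]
wrist_force: [0.1, -2.7, 1.8]
width: 0.584
```

```bash
python3 -c "
from fin import *
sk([.559,.184],'pics/s17.png')"
```

```text
t 16.9 tool [0.5897 0.1319 0.0123] F [-0.4 -1.6  0.7] corner [0.561  0.1612 0.0123]
z 0.185 right edge [np.int64(460), np.int64(460), np.int64(460)] exp for guess 460.4
z 0.17 right edge [np.int64(459), np.int64(459), np.int64(458)] exp for guess 458.3
z 0.155 right edge [np.int64(457), np.int64(457), np.int64(456)] exp for guess 456.2
z 0.02 right edge [np.int64(438), np.int64(438), np.int64(437)] exp for guess 442.2
knob? [454.8 144.4] 28 [0.5617 0.1875]
knob? [453.1 149.6] 9 [0.5775 0.182 ]
exp knob 452 143
```

Emit:
{"api": "play_rows", "payload": {"series": [{"translation":[0.0026,-0.0015,0],"spin":0},{"translation":[0.0026,-0.0015,0],"spin":0},{"translation":[0.0026,-0.0015,0],"spin":0}]}}

```text
time: 17.2
tool_pos: [0.5897, 0.1398, 0.0123]
tcp_rot: [2.723, 1.567, -0.0]
wrist_force: [0.1, -3.7, 2.4]
width: 0.587
```

Emit:
{"api": "play_rows", "payload": {"series": [{"translation":[0.0017,-0.001,0],"spin":0},{"translation":[0,0,0],"spin":0}]}}

```text
time: 17.4
tool_pos: [0.5897, 0.142, 0.0123]
tcp_rot: [-2.722, -1.567, -0.0]
wrist_force: [-0.4, -1.1, 0.9]
width: 0.586
```

```bash
python3 -c "
from fin import *
sk([.559,.196],'pics/s18.png')"
```

```text
t 17.45 tool [0.5896 0.142  0.0122] F [-0.3 -0.7  1.8] corner [0.561  0.1713 0.0122]
z 0.185 right edge [np.int64(465), np.int64(465), np.int64(465)] exp for guess 466.3
z 0.17 right edge [np.int64(465), np.int64(464), np.int64(464)] exp for guess 464.1
z 0.155 right edge [np.int64(462), np.int64(462), np.int64(461)] exp for guess 462.0
z 0.02 right edge [np.int64(438), np.int64(438), np.int64(437)] exp for guess 447.3
knob? [459.7 145.2] 31 [0.5632 0.197 ]
exp knob 458 143
```

Emit:
{"api": "play_rows", "payload": {"series": [{"translation":[0.0013,-0.0007,0],"spin":0},{"translation":[0.0013,-0.0007,0],"spin":0}]}}

```text
time: 17.65
tool_pos: [0.5897, 0.1445, 0.0123]
tcp_rot: [2.722, 1.568, -0.0]
wrist_force: [-0.1, -3.7, 2.0]
width: 0.585
```

Emit:
{"api": "play_rows", "payload": {"series": [{"translation":[0.0013,-0.0007,0],"spin":0}]}}

```text
time: 17.75
tool_pos: [0.5898, 0.146, 0.0123]
tcp_rot: [2.722, 1.568, -0.0]
wrist_force: [-0.0, -4.3, 1.5]
width: 0.591
```

Emit:
{"api": "play_rows", "payload": {"series": [{"translation":[0.0013,-0.0007,0],"spin":0},{"translation":[0,0,0],"spin":0}]}}

```text
time: 17.95
tool_pos: [0.5898, 0.1471, 0.0123]
tcp_rot: [2.721, 1.568, -0.001]
wrist_force: [0.4, -5.1, 2.6]
width: 0.586
```

```bash
python3 -c "
from fin import *
sk([.560,.200],'pics/s19.png')"
```

```text
t 18.0 tool [0.5898 0.1471 0.0123] F [ 0.1 -4.8  2. ] corner [0.5612 0.1765 0.0123]
z 0.185 right edge [np.int64(468), np.int64(468), np.int64(468)] exp for guess 468.4
z 0.17 right edge [np.int64(467), np.int64(467), np.int64(467)] exp for guess 466.1
z 0.155 right edge [np.int64(465), np.int64(465), np.int64(463)] exp for guess 464.0
z 0.02 right edge [np.int64(438), np.int64(438), np.int64(437)] exp for guess 449.1
knob? [463.  145.3] 23 [0.5626 0.2037]
exp knob 460 144
```

The force now holds at −4.8 N with the arm at rest (earlier it relaxed to about −1 N), so the mill is against the back wall at about (0.56,0.200). I'll retreat straight back, then lift.

Emit:
{"api": "play_rows", "payload": {"series": [{"translation":[-0.0026,0.0015,0],"spin":0},{"translation":[-0.009,0.005,0],"spin":0},{"translation":[-0.017,0.01,0],"spin":0},{"translation":[-0.03,0.017,0],"spin":0},{"translation":[-0.03,0.017,0],"spin":0}]}}

```text
time: 18.5
tool_pos: [0.5889, 0.045, 0.0121]
tcp_rot: [-2.721, -1.569, -0.001]
wrist_force: [0.4, -0.3, 0.1]
width: 0.592
```

Emit:
{"api": "play_rows", "payload": {"series": [{"translation":[-0.017,0.01,-0.02],"spin":0},{"translation":[0,0,-0.045],"spin":0},{"translation":[0,0,-0.045],"spin":0},{"translation":[0,0,-0.045],"spin":0},{"translation":[0,0,-0.045],"spin":0}]}}

```text
time: 19.0
tool_pos: [0.5887, 0.0256, 0.2138]
tcp_rot: [-2.722, -1.566, -0.0]
wrist_force: [1.0, -0.5, 0.3]
width: 0.587
```

Emit:
{"api": "play_rows", "payload": {"series": [{"translation":[-0.03,0.017,-0.03],"spin":0},{"translation":[-0.03,0.017,0],"spin":0},{"translation":[-0.03,0.017,0],"spin":0},{"translation":[-0.03,0.017,0],"spin":0},{"translation":[0,0,0],"spin":0}]}}

```text
time: 19.5
tool_pos: [0.5874, -0.1159, 0.2421]
tcp_rot: [2.725, 1.562, -0.001]
wrist_force: [-0.3, 0.4, -0.4]
width: 0.586
```

```bash
python3 -c "
from fin import *
sk([.560,.200],'pics/s20.png'); knob([.560,.200],'pics/t20.png')
t=cv2.imread('pics/t20.png').astype(int);u,v=px('top',[.560,.2,.211]).astype(int);print(u,v)
for r in range(v-14,v+15,3): print(r,' '.join('%3d/%-3d'%(t[r,c,2],t[r,c,0]) for c in range(u-16,u+29,3)))
# unchanged objects: compare with start
for cam,a,b in(('scene','scene0','s20'),('top','top0','t20')):
    A,B=[cv2.GaussianBlur(cv2.imread(f'pics/{n}.png'),(5,5),0) for n in(a,b)]
    for n,X,h in(('bottle',(.656,.189,.15),10),('salt',(.746,.0155,.06),9),('tape',(.733,-.18,.02),14),('jar',(.770,-.117,.09),9),('phone',(.408,-.02,.009),30),('cup',(.40,-.33,.05),12),('yellow1',(.5065,-.1416,.1),12),('blue',(.519,-.24,.1),12),('yellow2',(.623,-.34,.1),12)):
        c,r=px(cam,X).astype(int)
        if h+5<c<634-h and h+5<r<394-h:
            m=cv2.minMaxLoc(cv2.matchTemplate(B[r-h-5:r+h+6,c-h-5:c+h+6],A[r-h:r+h+1,c-h:c+h+1],cv2.TM_CCOEFF_NORMED));print(cam,n,'shift px',np.array(m[3])-5,round(m[1],2))"
```

```text
t 19.55 tool [ 0.5873 -0.114   0.242 ] F [ 0.8  0.2 -0.7] corner [ 0.5588 -0.0845  0.242 ]
z 0.185 right edge [np.int64(468), np.int64(468), np.int64(468)] exp for guess 468.4
z 0.17 right edge [np.int64(467), np.int64(467), np.int64(466)] exp for guess 466.1
z 0.155 right edge [np.int64(465), np.int64(464), np.int64(463)] exp for guess 464.0
z 0.02 right edge [np.int64(438), np.int64(438), np.int64(437)] exp for guess 449.1
knob? [460.8 145.7] 26 [0.5644 0.1991]
exp knob 460 144
blob [166.9 191. ] area 224 M [0.5611 0.2001]
166 191
177 199/167 198/170 198/168 198/169 198/170 198/170 166/143 163/147  73/46   57/12   59/17   55/9    56/15  154/112 173/129
180 199/166 200/169 199/167 198/170 199/169 194/166 149/126 119/101  54/27   49/12   55/14   54/10   61/23  177/132 195/150
183 198/164 199/168 199/168 199/170 186/157 110/83   66/22   63/16   57/13   53/9    40/3    50/18   51/16  109/76   86/48 
186 198/168 199/167 199/167 195/165 116/90  118/89  104/84  107/84   74/31   62/14   49/7    41/18   36/17   37/8    40/9  
189 198/169 200/167 198/169 185/158  88/59  149/125 150/128 101/8
[... 531 characters left out ...]
 39/7    37/5    37/10 
204 199/171 197/174 198/177 198/171 199/171 178/152 173/158  93/74   46/11   53/13   55/11   56/9    78/41   74/35   61/11 
scene bottle shift px [0 0] 0.96
scene salt shift px [0 0] 1.0
scene tape shift px [0 0] 1.0
scene jar shift px [0 0] 1.0
scene phone shift px [0 0] 0.92
scene cup shift px [0 0] 1.0
scene yellow1 shift px [1 2] 0.72
scene blue shift px [0 0] 1.0
scene yellow2 shift px [0 0] 1.0
top bottle shift px [0 0] 1.0
top salt shift px [0 0] 1.0
top tape shift px [-1  1] 0.19
top jar shift px [ 4 -4] 0.86
top phone shift px [ 5 -3] 0.53
top cup shift px [0 0] 1.0
top yellow1 shift px [0 0] 0.99
top blue shift px [-5  1] 0.58
top yellow2 shift px [2 0] 0.74
```

Both cameras put the mill upright at about (0.560,0.200), home against the back wall. Every other object reads zero shift in at least one clear view. I'll hand it in.

```bash
python3 -c "
from workcell import bot
print(bot.finish_job())"
```

```text
the job is handed in; nothing more can be done
None
```

The pepper mill is in the empty bay, upright and resting against the back wall. I slid it there with one fingertip low on its foot, about 17 mm above the table, and never pinched or lifted it. The job was handed in at about 19.6 s of the 72 s.

**Method:** I pushed in short steps and re-measured between them. The finger knuckles and the wrist stick out towards the mill's waist and head, so I pushed with a finger's outer front corner, with the tool turned. I realigned three times before and at the bay mouth.

**Last checks:**
- **Position:** Both cameras put the mill at about (0.560, 0.200). The home position was about (0.552, 0.199), so it sits about 8 mm off the bay's centre line, inside the ±20 mm of free space. The steady 5 N at the end of the push fits contact with the back wall.
- **Upright:** The knob and the head's edge matched an upright mill to within about 2 pixels. The foot could not be checked in the final scene view because the oil bottle hid it.
- **Other objects:** The bottle, salt mill, tape, jar, cup and look-alike mills showed zero shift in at least one clear view. The phone matched less cleanly (0.92, zero shift) in the scene view.
- **Checks that disagreed:** Some top-view matches (tape, jar, phone, blue mill, second yellow mill) and the scene match on the nearer yellow mill scored low. I put that down to the arm blocking the view, as the other camera showed each of them unmoved. The knob tracker also lost the mill a few times on the way; I checked those by eye or against the foot position.

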